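# Square up circuit boards in a jig and lock it

## Task

Turn the jig's cam wheel by its rim until its mark faces the single pointer (load); then set every small circuit board flat on the jig plate, components up, in one closed row that starts in the corner of the two fences: short edge flush against the long rear fence, the first board also flush against the side fence, each further board flush against its neighbour, all square. Next stand the aluminium bar, as it stands now, along the front of the row: long face flush against the boards' front edges, one end flush against the side fence. Let go, then turn the wheel until its mark faces the double pointer (lock); leave the other things on the bench where they lie.

Things in the scene. Friction and masses are not known exactly. Their poses are not given: they have to be found in the camera images.
- jig: squaring jig, fixed to the bench: grey metal plate 12 mm thick, reaching x -65 to 65 and y -125 to 235 mm of its origin (on its underside), with a steel rear and side fence standing 12 mm above the plate, and the cam wheel at its +y end. Axes: x away from the robot, y to the left, z up, turned by the jig's yaw (up to 0.08 rad)
- corner (a point): inner corner of the fences, on top of the plate; axes as the jig's. Rear fence: plane x = 0, from here 220 mm along -y. Side fence: plane y = 0, from here 107 mm along -x, 14 mm thick. The row's boards have their 76 mm side along x: centres at x = -38 mm and y = -28, -84, -140 mm. The plate goes on, flat and free, to x = -110 and y = -235 mm, with room to set a board down and slide it
- cam_wheel (a joint): angle of the cam wheel, rad, counter-clockwise from above positive; 0 when its mark faces the single (load) pointer, 1.2 when it faces the double (lock) pointer; starts at -1.3 to -0.5, stops at -1.7 and 1.9. It turns with light even friction (0.1 N m) and stays where it is left
- wheel_centre (a point): on the cam wheel's axis, half-way up the wheel: an aluminium disc 64 mm in diameter and 32 mm high with an upright axis, its underside 8 mm above the plate (20 mm above the bench), its top 52 mm above the bench. It can be gripped across its diameter in any direction; the gap to the side fence is 24 mm
- wheel_mark (a point): outer end of the dark engraved line on the wheel's top (30 mm from the axis); the line goes on down the rim
- load_pointer (a point): middle of the single dark pointer bar lying on the plate on the robot's side of the wheel, 45 mm from the wheel's axis, 5 mm high
- lock_pointer (a point): middle of the pair of dark parallel-looking pointer bars lying on the plate to the right of the single one and 1.2 rad round the wheel from it, towards the fences, 45 mm from the wheel's axis, 4 mm high
- board_1_centre (a point): one of up to three identical small green circuit boards (some may be absent), 56 x 76 mm and 15 mm high with its components (treat it as a solid block 56 x 76 x 15), 50 g, lying components up; this point is its centre, half-way up (7.5 mm above what it lies on); its x axis runs along the 56 mm side, y along the 76 mm side, z up. Grip it across the 56 mm width.
- board_2_centre (a point): one of up to three identical small green circuit boards (some may be absent), 56 x 76 mm and 15 mm high with its components (treat it as a solid block 56 x 76 x 15), 50 g, lying components up; this point is its centre, half-way up (7.5 mm above what it lies on); its x axis runs along the 56 mm side, y along the 76 mm side, z up. Grip it across the 56 mm width.
- board_3_centre (a point): one of up to three identical small green circuit boards (some may be absent), 56 x 76 mm and 15 mm high with its components (treat it as a solid block 56 x 76 x 15), 50 g, lying components up; this point is its centre, half-way up (7.5 mm above what it lies on); its x axis runs along the 56 mm side, y along the 76 mm side, z up. Grip it across the 56 mm width.
- bar_centre (a point): aluminium holding bar 20 x 150 mm and 36 mm high, 0.29 kg, standing on its 20 mm wide face; this point is its centre, half-way up; its y axis runs along the 150 mm. Grip it across the 20 mm near its middle, by its upper half (above the boards, which are 15 mm high). In place, its centre is at x = -86, y = -75 mm of the corner
- tape: blue roll of tape, 64 mm in diameter, 18 mm high, a bystander
- driver: yellow screwdriver, 164 mm long, lying at the back, a bystander
- spool: spool of solder, 52 mm in diameter, 36 mm high, behind the jig, a bystander
- pliers: long-nose pliers, 173 mm long, left of the jig, a bystander

How it is judged:
By the outcome, as a careful person would: the job done as asked, in the order asked, and still so for the second after the job is handed in, with the robot touching nothing.
Of board_1, board_2, board_3 only 2 to 3 are there at a start; the rules pass over those that are not, and their reading is None.
At some moment in a run one of board_1, board_2, board_3 may be knocked a few centimetres aside while the robot is not near it.
Once in a run the grip may slacken for a moment while it holds something.
It also fails if it takes over 210 s, if anything falls off the work surface, if the arm or the gripper's body presses on something with over 40 N, if the wrist force passes 120 N, or if a joint passes its speed limit or range.

## Robot

A 6-joint arm with a two-finger parallel gripper is mounted at the origin on a cart in front of the work surface, level with it; the furniture and walls round the work are solid. World frame = base frame: x ahead of the robot, y to its left, z up, the work surface at z = 0. Lengths are in mm, angles in rad, forces in N, time in s.
With the tool pointing down it reaches from about 275 to 1000 mm from the base axis. Payload 8.4 kg.
Tool frame: the origin (TCP) lies between the finger pads; the fingertips stand 22 mm ahead of it and the grasp point (between the pads) lies 3 mm ahead of it; z points along the fingers, y is the line along which they close (so a half turn about z gives the same grasp; the last joint's range is limited). The gripper opens to 85 mm and grips with 20 to 120 N. Pads are 22 mm wide; open, the fingers measure 114 mm over their backs; the gripper's body (76 mm by 85 mm) begins 54 mm behind the grasp point. The pads swing forward as they close: fully open they stand 13 mm farther back than shut.
Start: joints at [-1.217, 0.353, 1.633, -0, 1.155, -0.002], TCP at [217.711, -585.858, 253.281] pointing down, gripper open.
Joint ranges: [-2.63, 2.63], [-0.92, 2.1], [0.06, 2.66], [-1.3, 4.44], [0, 2.69], [-3.02, 3.02]. Speed limits (rad/s): [2.22, 2.22, 2.79, 3.14, 3.14, 3.14].

## Interface

Orientations are given as [roll, pitch, yaw] about the fixed x, y, z axes, in that order (R = Rz(yaw) Ry(pitch) Rx(roll)).
In Python, from rig import r, grab_frame gives the robot as it stands.
- The arm moves only by the shell command python3 -m inch 'ROWS' [FORCE]. ROWS is JSON, a list of rows, each a list of 7 numbers: the turn, a rotation vector about the tool's x, y, z as a fraction of full scale, then the shift along the tool's x, y, z as a fraction of full scale, then the closure, from 0 (fully open) to 1 (shut). In form: [[rx, ry, rz, dx, dy, dz, fingers], ...]. A call has 1 to 8 rows; each row shifts and turns the commanded pose from where the row before left it, along the tool's axes as they then stand; what a row does not reach is not made up. Full scale, the value 1, is 2.5 cm for a shift and pi rad for a turn. A row lasts 1/12 s, in which the tool goes at most 41.7 mm and 7.16 degrees, less where a joint would pass 70% of its speed; a pose out of reach is approached as far as the arm can. A call with a number of a shift or a turn outside -1 to 1 is refused whole. A call with a gripper value outside its range is refused whole. The fingers move at their own pace and stop on an object; FORCE is the grip in N (left out, the last holds). Time passes only in rows, so rows that do not move let the fingers close. It gives the time, the measured TCP pose, the force, the opening and the grip force at its end, in the units of the state.
- r.sense(): the state, without advancing time (a new reading comes with each control period).
- grab_frame(name): name is "scene" or "top" or "wrist"; returns a dict with "pixels" (420x560x3 uint8, red, green, blue), "z_map" (420x560 float32, mm along the optical axis (not along the pixel's ray), 0 where there is no reading), "vertical_fov" (degrees; the focal length in pixels is half the picture's height over the tangent of half this angle, whatever the lens; pixels are square), "cx", "cy" (the principal point, pixels), "cam_to_world" (4x4, takes a point from camera to world coordinates). Camera axes: x right, y down, z forward; pixel columns grow to the right and rows downward; lengths in mm; the calibration is good to about 2 mm. The wrist camera is an equidistant fisheye: a pixel r from the principal point sees the ray r / f radians off the axis. A picture is of the moment at which its call begins.
- r.sign_off(): hands the job in; it is judged then, once.
The state is a dict: "clock": time; "qpos": joint angles; "qvel": joint speeds; "joint_efforts": joint torques, N m; "eef_pos": TCP position; "tcp_rot": TCP orientation; "contact_force": force on the tool from outside, world axes, zero at the start; "wrist_torque": the same for the moment, N m; "opening": opening from 0.0 (shut) to 1.0 (fully open); "grasp_force": force on a finger pad.
Only numpy, scipy, OpenCV 4.12 (cv2) and the standard library are available. Lean on these libraries where they do the work, as an engineer would, in place of code of your own. Each camera call takes 0.05 s, during which the arm holds its last target. There are 200 camera calls.

## Working session

There is one attempt and no reset: what is moved stays moved. The work goes in short steps, Python scripts to look and compute and a shell command to move; the robot and the scene stay as the last step left them, time stands still between calls to the robot, and variables do not carry over. Pictures are saved under pics/ and viewed, at most 16 in all, crops included, and the job is handed in when it is done.

```bash
ls; mkdir -p pics
cat > h.py <<'E'
import numpy as np,cv2
from rig import r,grab_frame
def save(name,fn):
    f=grab_frame(name); cv2.imwrite('pics/'+fn,f['pixels'][:,:,::-1]); return f
def ray(f,u,v,fish=False):
    h=f['pixels'].shape[0]; F=h/2/np.tan(np.radians(f['vertical_fov'])/2)
    x,y=(u-f['cx'])/F,(v-f['cy'])/F
    if fish:
        a=np.hypot(x,y); s=np.sin(a)/max(a,1e-9); d=np.array([x*s,y*s,np.cos(a)])
    else: d=np.array([x,y,1.])
    T=np.array(f['cam_to_world']); return T[:3,3],T[:3,:3]@d
def onz(f,u,v,z,fish=False):
    o,d=ray(f,u,v,fish); return (o+d*(z-o[2])/d[2])[:2]
E
python3 - <<'E'
from h import *
f=save('top','t0.png'); g=save('scene','s0.png')
import pickle; pickle.dump((f,g),open('f0.pkl','wb'))
print(f['cam_to_world'],f['vertical_fov'],f['cx'],f['cy']); print(r.sense())
E
```

```text
pics
[[ 1.86693143e-02 -9.85133375e-01  1.70773796e-01  2.61886261e+02]
 [-9.99818321e-01 -1.90516504e-02 -6.00175203e-04  4.54644761e+01]
 [ 3.84477529e-03 -1.70731565e-01 -9.85310078e-01  1.57440352e+03]
 [ 0.00000000e+00  0.00000000e+00  0.00000000e+00  1.00000000e+00]] 46.21592029393268 278.65280702939464 204.93847948885684
{'clock': 0.1, 'qpos': array([-1.21738676e+00,  3.53571914e-01,  1.63406441e+00,  2.20565028e-05,
        1.15520730e+00, -2.42735272e-03]), 'qvel': array([ 0.00077956, -0.00139394, -0.00368996,  0.00130279, -0.00207266,
       -0.00202245]), 'joint_efforts': array([-5.66693434e-04, -6.06360841e+01, -3.42822504e+01, -1.39583885e-04,
        3.98001837e-03, -1.56808608e-05]), 'eef_pos': array([ 217.58432522, -585.47100349,  252.63910741]), 'tcp_rot': array([-3.14034173e+00, -2.32043691e-05,  3.55827992e-01]), 'contact_force': array([-0.8595059 ,  0.31057727,  0.23471681]), 'wrist_torque': array([-0.00667113,  0.02539312, -0.03441908]), 'grasp_force': 0.0, 'opening': 1.0038504644407509}
```

View pics/t0.png

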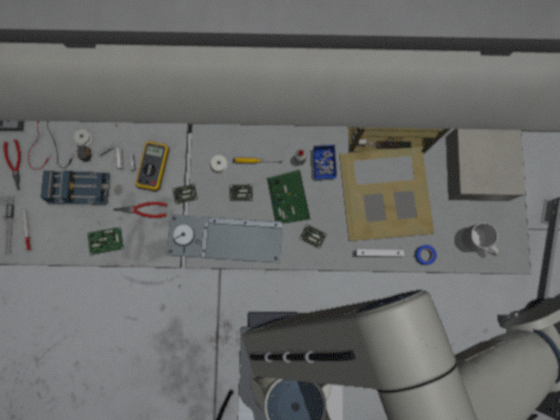

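The top view shows the wheel at (182,234), the jig plate at (240,240), small boards at (185,194), (241,192) and (313,236), the bar at (378,253) and the tape at (426,255).

Run:
```python
from h import *
import pickle
f,g=pickle.load(open('f0.pkl','rb'))
c=f['pixels'][120:275,160:440,::-1]; cv2.imwrite('pics/t0c.png',cv2.resize(c,None,fx=2.8,fy=2.8,interpolation=cv2.INTER_CUBIC))
for n,u,v,z in [('wheel',182,234,52),('b',185,194,15),('b',241,192,15),('b',313,236,15),('barL',354,253.5,36),('barR',403,253.5,36),('tape',426,255,18),('spool',219,162,36)]: print(n,onz(f,u,v,z).round())
# green blobs
hsv=cv2.cvtColor(f['pixels'],cv2.COLOR_RGB2HSV); m=cv2.inRange(hsv,(35,50,20),(85,255,160))
m=cv2.morphologyEx(m,cv2.MORPH_CLOSE,np.ones((5,5)))
for k in cv2.findContours(m,0,2)[0]:
    if cv2.contourArea(k)>150:
        q=cv2.minAreaRect(k); b=np.array([onz(f,*p,15) for p in cv2.boxPoints(q)])
        e=np.diff(b[:3],axis=0); L=np.hypot(*e.T); a=e[np.argmax(L)]; print(np.array(q[0]).round(),b.mean(0).round(1),L.round(),'long axis ang',round(np.arctan2(a[1],a[0]),2))
```

```text
wheel [428. 343.]
b [562. 347.]
b [572. 167.]
b [434. -67.]
barL [ 379. -193.]
barR [ 382. -347.]
tape [ 380. -424.]
spool [665. 239.]
[105. 240.] [407.6 593.7] [104.  70.] long axis ang -1.38
[288. 197.] [558.3  15.3] [110. 159.] long axis ang -2.94
```

View pics/t0c.png

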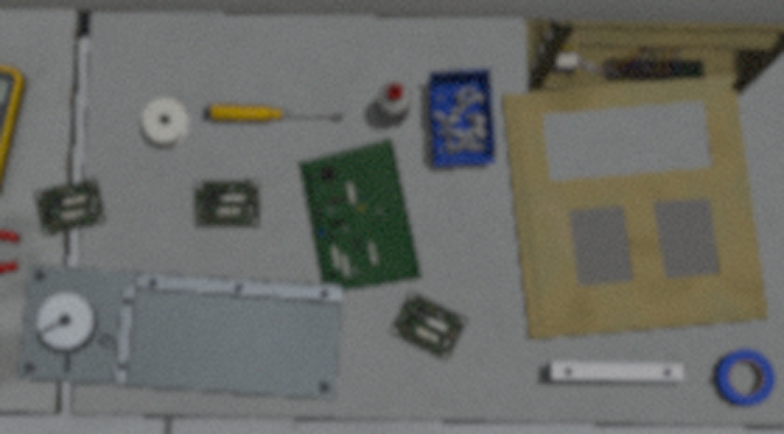

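View pics/s0.png

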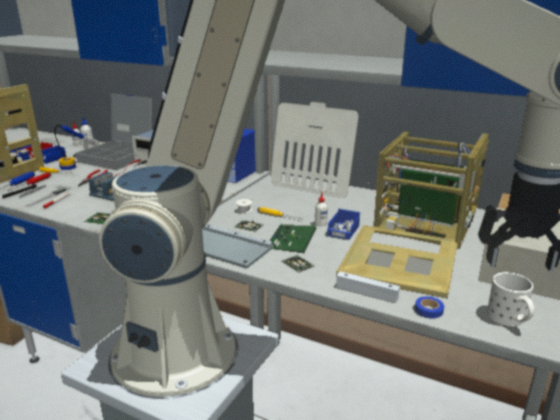

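The crop shows the wheel at (65,320) with its mark toward lower-left (about −1.1 rad). The rear fence runs (140,283)–(340,293) and the side fence is at (125,330). The three boards are at (70,207), (227,204) and (429,325), and the bar is at (617,372). I'll move over the scene for closer looks.

```bash
python3 -m inch '[[0,0,0.0378,0,0,-0.8,0],[0,0,0.0378,0,0,-0.8,0],[0,0,0.0378,0,0,-0.8,0],[0,0,0,0.7,-1,0,0],[0,0,0,0.7,-1,0,0],[0,0,0,0.7,-1,0,0],[0,0,0,0.7,-1,0,0],[0,0,0,0.7,-1,0,0]]'
python3 -m inch '[[0,0,0,0.7,-1,0,0],[0,0,0,0.7,-1,0,0],[0,0,0,0.7,-1,0,0],[0,0,0,0,-1,0,0],[0,0,0,0,-1,0,0],[0,0,0,0,-1,0,0],[0,0,0,0,-1,0,0],[0,0,0,0,-1,0,0]]'
python3 -m inch '[[0,0,0,0,-1,0,0],[0,0,0,0,-1,0,0],[0,0,0,0,-1,0,0],[0,0,0,0,0,0,0],[0,0,0,0,0,0,0]]'
python3 - <<'E'
from h import *
import pickle
f=save('wrist','w1.png'); pickle.dump(f,open('w1.pkl','wb')); print(r.sense()['eef_pos'],r.sense()['tcp_rot'],f['vertical_fov'],f['cam_to_world'])
E
```

```text
clock: 0.77
eef_pos: [305.6, -459.5, 313.0]
tcp_rot: [-3.141, 0.0, -0.001]
contact_force: [0.3, -0.5, -0.1]
opening: 1.006
grasp_force: 0.0
clock: 1.43
eef_pos: [357.5, -259.6, 313.0]
tcp_rot: [-3.141, 0.0, -0.001]
contact_force: [0.8, 0.3, 0.6]
opening: 1.002
grasp_force: 0.0
clock: 1.85
eef_pos: [357.8, -185.1, 313.3]
tcp_rot: [3.141, -0.0, 0.002]
contact_force: [-0.0, -0.6, 0.6]
opening: 1.001
grasp_force: 0.0
[ 357.96072111 -185.83922048  313.31953332] [ 3.14116857e+00 -1.87041613e-04  8.94195668e-04] 65.70646984690485 [[ 2.17219628e-03 -9.60463849e-01 -2.78396258e-01  4.28123730e+02]
 [-9.99997637e-01 -2.06121919e-03 -6.91333390e-04 -1.85965710e+02]
 [ 9.01650189e-05  2.78397102e-01 -9.60466056e-01  4.34158116e+02]
 [ 0.00000000e+00  0.00000000e+00  0.00000000e+00  1.00000000e+00]]
```

View pics/w1.png

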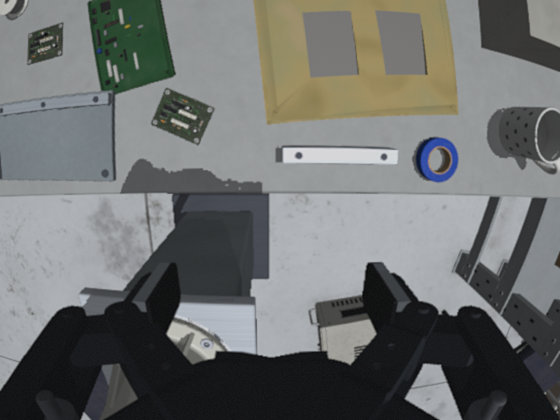

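The wrist view shows the bar spanning (283–397, 156), the tape at (437,158), a board at (183,114), the jig's right end at left, and the second board at (45,43).

```bash
python3 -m inch '[[0,0,0,0,-1,0,0],[0,0,0,0,-1,0,0],[0,0,0,0,-1,0,0],[0,0,0,0,-1,0,0],[0,0,0,0,-1,0,0],[0,0,0,0,-1,0,0],[0,0,0,0,-1,0,0],[0,0,0,0,-1,0,0]]' >/dev/null
python3 -m inch '[[0,0,0,0,-1,0,0],[0,0,0,0,-1,0,0],[0,0,0,0,-1,0,0],[0,0,0,0,-1,0,0],[0,0,0,0,-1,0,0],[0,0,0,0,-1,0,0],[0,0,0,0,0,0,0],[0,0,0,0,0,0,0]]'
cat >> h.py <<'E'
def world(f,pts,z): return np.array([onz(f,u,v,z,True) for u,v in pts])
def rects(f,m,z,lo,hi):
    "min-area rectangles in world coordinates of mask blobs, sides within lo..hi"
    out=[]
    for k in cv2.findContours(m,cv2.RETR_EXTERNAL,cv2.CHAIN_APPROX_NONE)[0]:
        if cv2.contourArea(k)<200: continue
        w=world(f,k[:,0],z).astype(np.float32); q=cv2.minAreaRect(w); s=sorted(q[1])
        if lo[0]<s[0]<hi[0] and lo[1]<s[1]<hi[1]:
            b=cv2.boxPoints(q); e=np.diff(b[:3],axis=0); a=e[np.argmax(np.hypot(*e.T))]
            ang=np.arctan2(a[1],a[0]); ang=(ang+np.pi/2)%np.pi-np.pi/2
            out.append((np.array(q[0]).round(1),np.round(s,1),round(float(ang),3)))
    return out
def boards(f,z=4):
    hsv=cv2.cvtColor(f['pixels'],cv2.COLOR_RGB2HSV); m=cv2.inRange(hsv,(35,45,15),(95,255,160))
    m=cv2.morphologyEx(m,cv2.MORPH_CLOSE,np.ones((7,7))); m=cv2.morphologyEx(m,cv2.MORPH_OPEN,np.ones((5,5)))
    m[300:]=0
    return rects(f,m,z,(45,65),(66,90))
def bars(f,z=36):
    g=cv2.inRange(cv2.cvtColor(f['pixels'],cv2.COLOR_RGB2GRAY),195,255); g[300:]=0
    g=cv2.morphologyEx(g,cv2.MORPH_CLOSE,np.ones((5,5)))
    return rects(f,g,z,(14,30),(135,165))
E
python3 - <<'E'
from h import *
import pickle
f=save('wrist','w2.png'); pickle.dump(f,open('w2.pkl','wb')); s=r.sense();print(s['eef_pos'],s['tcp_rot'])
w1=pickle.load(open('w1.pkl','rb')); print('bar',bars(w1)); print(boards(w1)); print(boards(f))
E
```

```text
clock: 3.23
eef_pos: [358.6, 164.4, 313.1]
tcp_rot: [3.141, 0.0, 0.001]
contact_force: [-0.6, -0.1, -0.4]
opening: 1.001
grasp_force: 0.0
[358.42743612 163.64861056 313.0300279 ] [3.14078961e+00 5.59133985e-04 1.13289958e-04]
bar [(array([ 385.3, -275.4]), array([ 17.6, 146.7]), -1.559)]
[(array([574.3, 166.9]), array([51.1, 69.4]), -1.528)]
[(array([436.4, -63.8]), array([51.3, 70.5]), 1.14), (array([566. , 350.9]), array([52.2, 71.7]), -1.291)]
```

View pics/w2.png

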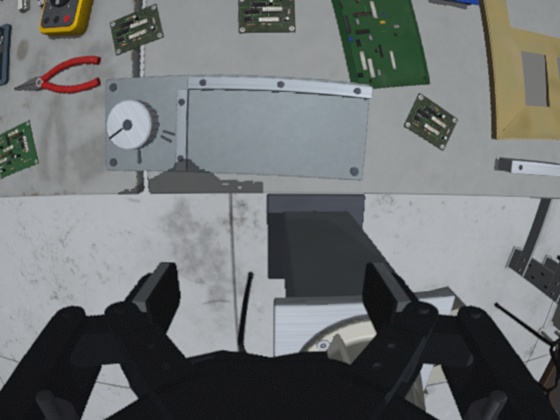

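This view shows the wheel at (131,125) with its mark pointing left-down, the load pointer at (140,155) and the lock pointer at (168,136). The fence inner corner is at about (188,92), and the plate's front corners are at (108,165) and (363,179).

```bash
cat >> h.py <<'E'
def jig(f,box=None):
    "jig pose from the plate's outline: fit lines to the plate/fence edges by pixel guesses"
    g=cv2.GaussianBlur(cv2.cvtColor(f['pixels'],cv2.COLOR_RGB2GRAY),(3,3),0); return g
E
python3 - <<'E'
from h import *
import pickle
f=pickle.load(open('w2.pkl','rb'))
for n,u,v,z in [('FL',108,165,12),('FR',363,179,12),('BL',106,79,12),('BR',372,86,24),('corner',188,89.5,24),('rearR inner',369,96.5,24),('sideend',187,160,24),('load',140,155,17),('lock',168,136,16),('markend',109,133,52)]: print(n,onz(f,u,v,z,True).round(1))
g=cv2.medianBlur(cv2.cvtColor(f['pixels'],cv2.COLOR_RGB2GRAY),3)
m=cv2.inRange(g,185,255); m[:, :95]=0; m[:90]=0; m[165:]=0; m[:,175:]=0
for k in cv2.findContours(m,0,1)[0]:
    if cv2.contourArea(k)>400:
        w=world(f,k[:,0],52).astype(np.float32); print('wheel',cv2.minEnclosingCircle(w))
c=f['pixels'][60:200,90:390,::-1]; cv2.imwrite('pics/w2c.png',cv2.resize(c,None,fx=2.6,fy=2.6,interpolation=cv2.INTER_CUBIC))
E
```

```text
FL [374.5 395.1]
FR [351.9  38.6]
BL [497.2 392.3]
BR [476.4  34.4]
corner [469.8 268.1]
rearR inner [462.3  38.3]
sideend [378.7 271.8]
load [386.9 340.6]
lock [410.6 298.9]
markend [420.8 368.3]
wheel ((429.9894714355469, 341.14984130859375), 28.97129249572754)
```

View pics/w2c.png

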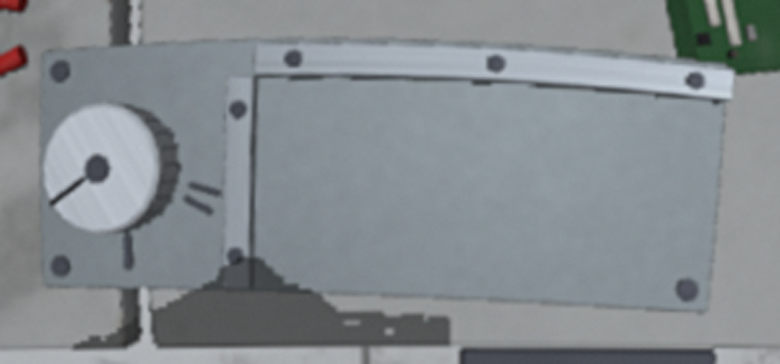

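```bash
python3 -m inch '[[0,0,0,0,-1,0.3,0],[0,0,0,0,-1,0.5,0],[0,0,0,0,-1,0.5,0],[0,0,0,0,-1,0.5,0],[0,0,0,0,-1,0.5,0],[0,0,0,0,-0.6,0,0],[0,0,0,0,0,0,0],[0,0,0,0,0,0,0]]'
python3 - <<'E'
from h import *
import pickle
f=save('wrist','w3.png'); pickle.dump(f,open('w3.pkl','wb')); s=r.sense();print(s['eef_pos'],s['tcp_rot'])
c=f['pixels'][20:300,0:560,::-1]; cv2.imwrite('pics/w3c.png',cv2.resize(c,None,fx=1.42,fy=1.42,interpolation=cv2.INTER_CUBIC))
E
```

```text
clock: 3.95
eef_pos: [358.6, 303.5, 256.1]
tcp_rot: [3.141, 0.0, -0.0]
contact_force: [1.4, -0.4, -0.2]
opening: 1.003
grasp_force: 0.0
[358.53003949 303.1094695  256.27451852] [ 3.14111322e+00 -2.04690768e-04 -5.96217889e-04]
```

View pics/w3c.png

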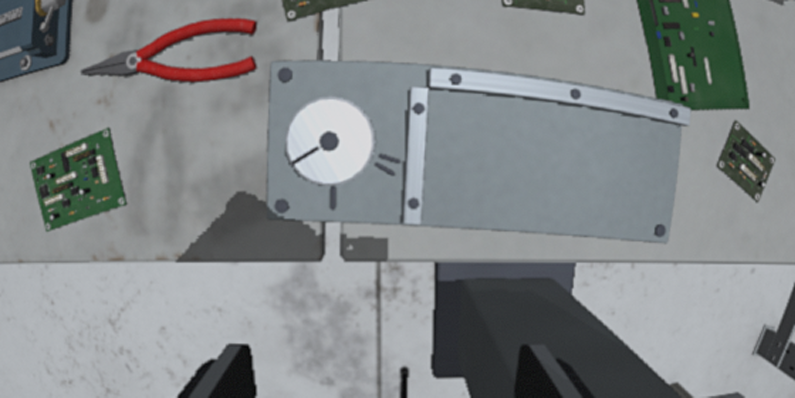

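The crop shows the hub at (329,141), the mark end at (291,163), the load pointer at (333,197) and the lock pair at (388,163). The rear fence front edge runs (430,88)–(688,125), and the plate's front edge runs (267,217)–(667,242).

Run:
```python
from h import *
import pickle
f=pickle.load(open('w3.pkl','rb'))
P=lambda u,v:(u/1.42,v/1.42+20)
for n,u,v,z in [('FL',267,217,12),('FR',667,242,12),('BL',271,60,12),('corner',429,88,24),('rearR',688,125,24),('sideend',421,223,24),('load',333,197,17),('lock',388,163,16),('hub',329,141,52),('markend',291,163,52)]: print(n,onz(f,*P(u,v),z,True).round(1))
g=cv2.cvtColor(f['pixels'],cv2.COLOR_RGB2GRAY)
m=cv2.inRange(g,185,255); m[:80]=0; m[155:]=0; m[:,:195]=0; m[:,268:]=0
for k in cv2.findContours(m,0,1)[0]:
    if cv2.contourArea(k)>400:
        w=world(f,k[:,0],52).astype(np.float32); print('wheel',cv2.minEnclosingCircle(w),cv2.fitEllipse(w))
d=cv2.inRange(g,0,95); d[:60]=0;d[185:]=0;d[:,:180]=0;d[:,290:]=0
for k in cv2.findContours(d,0,1)[0]:
    if 6<cv2.contourArea(k)<600: x=cv2.boundingRect(k); print(x, [onz(f,*p,z,True).round(1) for p,z in [((x[0]+x[2]/2-.5,x[1]+x[3]/2-.5),17)]])
# rear fence front edge: bright->darker transition per column, at z=24
pts=[]
for u in range(315,480,5):
    v0=int(np.interp(u*1.42,[430,688],[88,125])/1.42+20); col=g[v0-7:v0+8,u].astype(int); v=v0-7+np.argmin(np.diff(col))+.5; pts.append(onz(f,u,v,24,True))
pts=np.array(pts); c=np.polyfit(pts[:,1],pts[:,0],1); res=pts[:,0]-np.polyval(c,pts[:,1]); k=abs(res)<2*np.std(res); c=np.polyfit(pts[k,1],pts[k,0],1); print('rear',c,np.std(res[k]),np.polyval(c,268))
pts=[]
for u in range(195,460,5):
    v0=int(np.interp(u*1.42,[267,667],[217,242])/1.42+20); col=g[v0-7:v0+8,u].astype(int); v=v0-7+np.argmax(abs(np.diff(col)))+.5; pts.append(onz(f,u,v,12,True))
pts=np.array(pts); c=np.polyfit(pts[:,1],pts[:,0],1); res=pts[:,0]-np.polyval(c,pts[:,1]); k=abs(res)<2*np.std(res); c=np.polyfit(pts[k,1],pts[k,0],1); print('front',c,np.std(res[k]),np.polyval(c,268))
```

```text
FL [369.3 398.4]
FR [351.5  41. ]
BL [497.1 392.2]
corner [470.1 269.1]
rearR [460.3  36.4]
sideend [365.7 274.1]
load [385.4 342.9]
lock [411.8 299.8]
hub [429.4 341.2]
markend [414.5 368.6]
wheel ((429.9442138671875, 341.3669128417969), 29.998136520385742) ((430.29693603515625, 340.60797119140625), (55.92339324951172, 59.29454040527344), 120.28753662109375)
(226, 176, 3, 9) [array([361.2, 352. ])]
(194, 161, 10, 9) [array([378.9, 384.3])]
(180, 159, 42, 26) [array([371.4, 382.3])]
(232, 151, 5, 17) [array([385.1, 343.5])]
(264, 135, 14, 9) [array([407.2, 302.8])]
(282, 133, 4, 44) [array([389.9, 288.4])]
(267, 129, 15, 6) [array([415.5, 299. ])]
(204, 124, 20, 13) [array([418.1, 365.9])]
(226, 113, 12, 12) [array([430.4, 345.6])]
(285, 84, 4, 45) [array([443.8, 285.4])]
(196, 68, 10, 10) [array([483.5, 379.9])]
rear [4.77036610e-02 4.58889009e+02] 0.2837575890687933 471.6735905459594
front [5.22408051e-02 3.47321035e+02] 0.7263633144129749 361.3215704523462
```

```bash
python3 -m inch '[[0,0,0,0.95,-0.5,0.7,0],[0,0,0,0.95,-0.52,0.7,0],[0,0,0,0.95,-0.5,0.7,0],[0,0,0,0,0,1,0],[0,0,0,0,0,1,0],[0,0,0,0,0,1,0],[0,0,0,0,0,1,0],[0,0,0,0,0,1,0]]'
python3 -m inch '[[0,0,0,0,0,0.7,0],[0,0,0,0,0,0.5,0],[0,0,0,0,0,0,0],[0,0,0,0,0,0,0]]'
```

```text
clock: 4.67
eef_pos: [430.3, 340.7, 78.3]
tcp_rot: [-3.141, -0.001, -0.002]
contact_force: [0.9, 0.7, 0.6]
opening: 1.001
grasp_force: 0.0
clock: 5.0
eef_pos: [429.8, 341.4, 48.7]
tcp_rot: [3.141, 0.0, -0.001]
contact_force: [-0.4, 0.4, 0.6]
opening: 1.001
grasp_force: 0.0
```

```bash
python3 -m inch '[[0,0,0,0,0,0,1],[0,0,0,0,0,0,1],[0,0,0,0,0,0,1],[0,0,0,0,0,0,1],[0,0,0,0,0,0,1],[0,0,0,0,0,0,1],[0,0,0,0,0,0,1],[0,0,0,0,0,0,1]]' 50
```

```text
clock: 5.67
eef_pos: [430.3, 342.6, 50.2]
tcp_rot: [-3.14, -0.002, -0.0]
contact_force: [-0.9, -2.7, 8.5]
opening: 0.728
grasp_force: 52.6
```

```bash
python3 -m inch '[[0,0,-0.036,0,0,0,1],[0,0,-0.036,0,0,0,1],[0,0,-0.036,0,0,0,1],[0,0,-0.036,0,0,0,1],[0,0,-0.036,0,0,0,1],[0,0,-0.036,0,0,0,1],[0,0,-0.036,0,0,0,1],[0,0,-0.036,0,0,0,1]]'
python3 -m inch '[[0,0,-0.036,0,0,0,1],[0,0,0,0,0,0,1],[0,0,0,0,0,0,1],[0,0,0,0,0,0,0],[0,0,0,0,0,0,0],[0,0,0,0,0,0,0]]'
python3 -m inch '[[0,0,0,0,0,-1,0],[0,0,0,0,0,-1,0],[0,0,0,0,0,-1,0],[0,0,0,0,0,-1,0],[0,0,0,0,0,-1,0],[0,0,0.0378,0,0,-1,0],[0,0,0.0378,0,0,-1,0],[0,0,0.0378,0,0,0,0]]'
python3 -m inch '[[0,0,0.0378,0,0,0,0],[0,0,0.0378,0,0,0,0],[0,0,0.0378,0,0,0,0],[0,0,0.0378,0,0,0,0],[0,0,0.0378,0,0,0,0],[0,0,0.0216,0,0,0,0],[0,0,0,-1,0,0,0],[0,0,0,-1,0,0,0]]'
python3 -m inch '[[0,0,0,-0.9,0,0,0],[0,0,0,0,0,0,0],[0,0,0,0,0,0,0]]'
python3 - <<'E'
from h import *
import pickle
f=save('wrist','w4.png'); pickle.dump(f,open('w4.pkl','wb')); s=r.sense();print(s['eef_pos'],s['tcp_rot'],boards(f))
c=f['pixels'][20:250,100:400,::-1]; cv2.imwrite('pics/w4c.png',cv2.resize(c,None,fx=2.6,fy=2.6,interpolation=cv2.INTER_CUBIC))
E
```

```text
clock: 6.33
eef_pos: [430.2, 342.8, 50.2]
tcp_rot: [3.141, -0.003, 0.91]
contact_force: [-1.1, -0.5, 9.2]
opening: 0.733
grasp_force: 52.7
clock: 6.83
eef_pos: [429.6, 342.3, 48.8]
tcp_rot: [3.141, -0.001, 1.018]
contact_force: [0.6, 0.2, 0.0]
opening: 0.999
grasp_force: 0.0
clock: 7.5
eef_pos: [431.3, 343.6, 228.4]
tcp_rot: [-3.141, -0.007, 0.655]
contact_force: [1.1, -0.0, 0.5]
opening: 1.006
grasp_force: 0.0
clock: 8.17
eef_pos: [379.5, 342.0, 223.2]
tcp_rot: [-3.141, -0.0, -0.002]
contact_force: [0.1, -0.2, -0.1]
opening: 1.002
grasp_force: 0.0
clock: 8.42
eef_pos: [356.3, 342.2, 223.6]
tcp_rot: [-3.141, -0.0, 0.001]
contact_force: [0.8, -0.6, -0.1]
opening: 1.004
grasp_force: 0.0
[357.13019863 342.35749719 223.66888977] [-3.14100740e+00 -9.32293228e-04  4.36224086e-04] []
```

View pics/w4c.png

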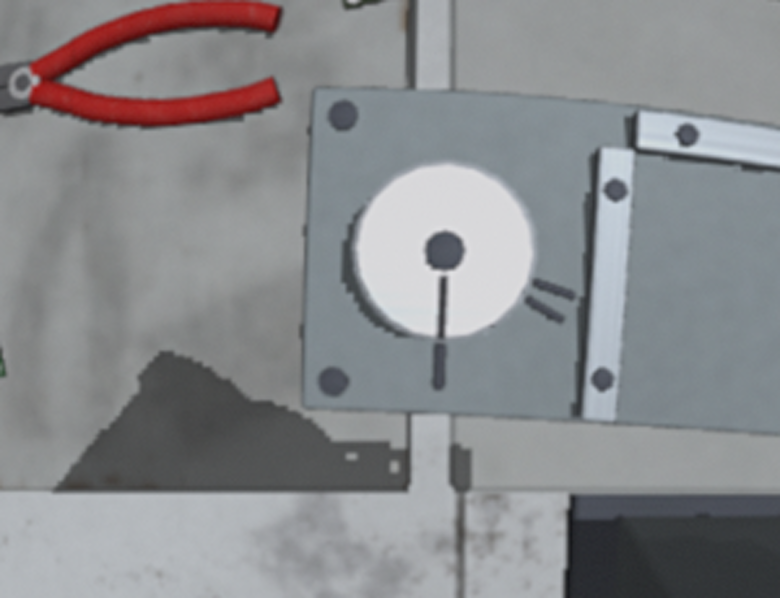

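The mark end at (442,337) lines up with the load pointer at (439,365), so the wheel is set to load. Next is a close look at the left board.

```bash
python3 -m inch '[[0,0,0,1,0,0,0],[0,0,0,1,0,0,0],[0,0,0,1,0,0,0],[0,0,0,1,0,0,0],[0,0,0,1,0,0,0],[0,0,0,0.6,0,0,0],[0,0,0,0,0,0,0],[0,0,0,0,0,0,0]]'
python3 - <<'E'
from h import *
import pickle
f4=pickle.load(open('w4.pkl','rb')); P=lambda u,v:(u/2.6+100,v/2.6+20)
print('inner corner',onz(f4,*P(634,150),24,True),'side end',onz(f4,*P(617,419),24,True),'rear 2nd',onz(f4,*P(778,167),24,True))
f=save('wrist','w5.png'); s=r.sense();print(s['eef_pos'],s['tcp_rot'],s['qpos'].round(2),boards(f))
E
```

```text
clock: 9.13
eef_pos: [497.9, 341.6, 222.8]
tcp_rot: [3.141, 0.0, -0.002]
contact_force: [-0.5, 0.7, -0.2]
opening: 0.997
grasp_force: 0.0
inner corner [470.25811516 269.71728773] side end [365.56021805 273.74541608] rear 2nd [468.36779181 210.76429796]
[496.97166701 341.61284207 222.8105279 ] [ 3.14116844e+00  8.59944995e-04 -1.43196750e-03] [0.6  0.35 1.71 0.   1.08 2.17] [(array([575.4, 170.9]), array([51.5, 70.8]), -1.537), (array([567. , 352.1]), array([52.8, 71.8]), -1.328)]
```

```bash
python3 -m inch '[[0,0,-0.0385,0.9,-0.15,0.5,0],[0,0,-0.0385,0.88,0.07,0.5,0],[0,0,-0.0385,0.8,0.2,0.5,0],[0,0,-0.0385,0,0,0.5,0],[0,0,-0.0385,0,0,0.5,0],[0,0,-0.0385,0,0,0.5,0],[0,0,-0.0385,0,0,0.5,0],[0,0,-0.0385,0,0,0,0]]'
python3 -m inch '[[0,0,-0.0385,0,0,0,0],[0,0,-0.0385,0,0,0,0],[0,0,-0.0385,0,0,0,0],[0,0,-0.0385,0,0,0,0],[0,0,-0.0385,0,0,0,0],[0,0,-0.0385,0,0,0,0],[0,0,-0.0385,0,0,0,0],[0,0,0,0,0,0,0]]'
python3 -c "
from h import *
s=r.sense();print(s['eef_pos'],s['tcp_rot'],s['qpos'].round(2))
c,sn=np.cos(s['tcp_rot'][2]),np.sin(s['tcp_rot'][2]); d=np.array([567,352.1])-s['eef_pos'][:2]; print('tool dx,dy /25:',(d@[c,sn])/25,(d@[sn,-c])/25,'dz to 22',(s['eef_pos'][2]-22)/25)"
```

```text
clock: 9.85
eef_pos: [559.8, 345.9, 133.2]
tcp_rot: [-3.14, 0.004, 0.974]
contact_force: [-1.2, -0.4, 0.1]
opening: 1.0
grasp_force: 0.0
clock: 10.52
eef_pos: [561.2, 346.8, 136.0]
tcp_rot: [-3.141, 0.0, 1.82]
contact_force: [-0.1, -0.1, 0.1]
opening: 1.002
grasp_force: 0.0
[561.16466814 346.75440151 135.96392114] [-3.14128377e+00  3.30963230e-05  1.82003364e+00] [0.55 0.53 1.65 0.   0.97 0.3 ]
tool dx,dy /25: 0.1496420943211141 0.2789438607800714 dz to 22 4.558556845576238
```

```bash
python3 -m inch '[[0,0,0,0.15,0.28,1,0],[0,0,0,0,0,1,0],[0,0,0,0,0,1,0],[0,0,0,0,0,0.9,0],[0,0,0,0,0,0.6,0],[0,0,0,0,0,0,0],[0,0,0,0,0,0,0]]'
python3 -m inch '[[0,0,0,0,0,0,0.2],[0,0,0,0,0,0,0.2],[0,0,0,0,0,0,0.2],[0,0,0,0,0,0,0.2]]' 30
```

```text
clock: 11.1
eef_pos: [567.4, 351.9, 23.0]
tcp_rot: [-3.14, 0.0, 1.812]
contact_force: [0.2, 0.3, 0.9]
opening: 0.998
grasp_force: 0.0
clock: 11.43
eef_pos: [568.6, 352.3, 24.5]
tcp_rot: [3.14, -0.001, 1.813]
contact_force: [0.1, 0.7, 0.3]
opening: 0.802
grasp_force: 0.0
```

```bash
python3 -m inch '[[0,0,0,0,0,0.15,0.2],[0,0,0,0,0,0,1],[0,0,0,0,0,0,1],[0,0,0,0,0,0,1],[0,0,0,0,0,0,1],[0,0,0,0,0,0,1],[0,0,0,0,0,0,1],[0,0,0,0,0,0,1]]' 40
```

```text
clock: 12.1
eef_pos: [568.0, 351.9, 19.7]
tcp_rot: [3.141, -0.0, 1.814]
contact_force: [-0.2, -0.7, 2.8]
opening: 0.635
grasp_force: 42.8
```

```bash
python3 -m inch '[[0,0,0,0,0,-0.5,1],[0,0,0,0,0,-1,1],[0,0,-0.037,0,0,-1,1],[0,0,-0.037,0,0,-0.6,1],[0,0,-0.037,0,0,0,1],[0,0,-0.037,0,0,0,1],[0,0,-0.037,0,0,0,1],[0,0,-0.037,0,0,0,1]]'
python3 -m inch '[[0,0,-0.037,0,0,0,1],[0,0,-0.037,0,0,0,1],[0,0,-0.037,0,0,0,1],[0,0,-0.037,0,0,0,1],[0,0,-0.037,0,0,0,1],[0,0,0,0,0,0,1],[0,0,0,0,0,0,1]]'
cat >> h.py <<'E'
YAW=-0.047; C=np.array([471.,269.5]); UX=np.array([np.cos(YAW),np.sin(YAW)]); UY=np.array([-UX[1],UX[0]])
def go(tgt,z=None,yaw=None,jigxy=True):
    "units of 25 mm (tool axes) / pi still to go to a target (corner frame if jigxy)"
    s=r.sense(); t=C+tgt[0]*UX+tgt[1]*UY if jigxy else np.array(tgt); p=s['eef_pos']; y=s['tcp_rot'][2]
    d=t-p[:2]; c,n=np.cos(y),np.sin(y); o=dict(dx=d@[c,n]/25,dy=d@[n,-c]/25)
    if z is not None: o['dz']=(p[2]-z)/25
    if yaw is not None: o['rz']=-(((yaw-y)+np.pi)%(2*np.pi)-np.pi)/np.pi
    e=p[:2]-C; print({k:round(float(v),3) for k,v in o.items()},'corner frame',(e@UX).round(1),(e@UY).round(1),'z',p[2].round(1),'yaw',y.round(3),'F',s['contact_force'].round(1),'open',round(s['opening'],3),'grip',round(s['grasp_force'],1))
E
python3 -c "
from h import *
go((-44,-58),34,np.pi+YAW)"
```

```text
clock: 12.77
eef_pos: [567.9, 351.9, 97.9]
tcp_rot: [3.141, 0.0, 2.517]
contact_force: [0.1, -0.5, -0.5]
opening: 0.633
grasp_force: 42.5
clock: 13.35
eef_pos: [568.0, 351.9, 97.5]
tcp_rot: [3.141, 0.0, 3.089]
contact_force: [-0.7, 0.6, -1.8]
opening: 0.633
grasp_force: 42.5
{'dx': 5.445, 'dy': -5.826, 'dz': 2.54, 'rz': -0.002} corner frame 93.0 86.9 z 97.5 yaw 3.089 F [-0.7  0.6 -1.8] open 0.633 grip 42.5
```

```bash
python3 -m inch '[[0,0,-0.002,0.2,-0.97,0,1],[0,0,0,0.2,-0.97,0,1],[0,0,0,1,-0.97,0,1],[0,0,0,1,-0.97,0,1],[0,0,0,1,-0.97,0,1],[0,0,0,1,-0.97,0,1],[0,0,0,1,0,0,1],[0,0,0,0,0,0,1]]'
python3 -m inch '[[0,0,0,0,0,1,1],[0,0,0,0,0,0.8,1],[0,0,0,0,0,0.4,1],[0,0,0,0,0,0.3,1],[0,0,0,0,0,0,1]]'
python3 - <<'E'
from h import *
go((-44,-58),32,np.pi+YAW)
f=save('wrist','w6.png'); import pickle; pickle.dump(f,open('w6.pkl','wb'))
E
```

```text
clock: 14.02
eef_pos: [421.5, 210.2, 96.7]
tcp_rot: [-3.139, -0.005, 3.093]
contact_force: [-0.3, 0.5, -1.0]
opening: 0.631
grasp_force: 42.6
clock: 14.43
eef_pos: [426.4, 212.3, 33.5]
tcp_rot: [-3.141, -0.002, 3.097]
contact_force: [0.4, -0.6, -0.7]
opening: 0.63
grasp_force: 42.5
{'dx': 0.085, 'dy': 0.051, 'dz': 0.062, 'rz': 0.001} corner frame -41.9 -59.3 z 33.5 yaw 3.097 F [ 0.4 -0.6 -0.7] open 0.63 grip 42.5
```

View pics/w6.png

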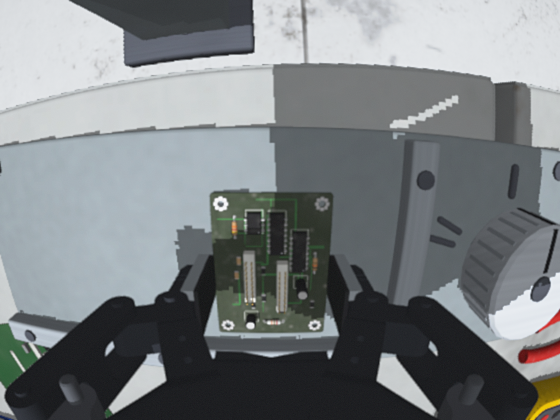

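The board is held squarely in the gripper, with the side fence to its right at column ~415. I'll press it against the rear fence.

```bash
python3 -m inch '[[0,0,0,0,0,0.06,1],[0,0,0,-0.08,0,0,1],[0,0,0,-0.08,0,0,1],[0,0,0,0,0,0,1]]'
python3 -m inch '[[0,0,0,-0.08,0,0,1],[0,0,0,0,0,0,1]]'
python3 -m inch '[[0,0,0,-0.08,0,0,1],[0,0,0,0,0,0,1]]'
```

```text
clock: 14.82
eef_pos: [431.7, 212.5, 33.6]
tcp_rot: [3.141, 0.001, 3.098]
contact_force: [0.4, -0.6, -1.0]
opening: 0.629
grasp_force: 42.5
clock: 14.98
eef_pos: [432.8, 212.1, 33.2]
tcp_rot: [3.142, -0.0, 3.098]
contact_force: [-1.1, 1.4, -0.2]
opening: 0.635
grasp_force: 42.6
clock: 15.15
eef_pos: [432.9, 211.7, 32.8]
tcp_rot: [-3.141, -0.004, 3.098]
contact_force: [-5.6, 3.1, 2.2]
opening: 0.632
grasp_force: 42.8
```

```bash
python3 -m inch '[[0,0,0,-0.12,0,0.03,1],[0,0,0,0,0,0,1],[0,0,0,0,0,0,0.2],[0,0,0,0,0,0,0.2],[0,0,0,0,0,0,0.2],[0,0,0,0,0,-0.4,0.2],[0,0,0,0,0,-1,0.2],[0,0,0,0,0,-1,0.2]]'
python3 - <<'E'
from h import *
go((-38,-115),32,np.pi+YAW)
E
```

```text
clock: 15.82
eef_pos: [437.3, 211.5, 93.0]
tcp_rot: [-3.141, -0.002, 3.099]
contact_force: [0.5, 1.4, 0.1]
opening: 0.797
grasp_force: 0.0
{'dx': 0.29, 'dy': -2.22, 'dz': 2.439, 'rz': 0.001} corner frame -31.0 -59.5 z 93.0 yaw 3.099 F [0.5 1.4 0.1] open 0.797 grip 0.0
```

```bash
python3 -m inch '[[0,0,0,0.1,-0.75,0,1],[0,0,0,0.1,-0.75,0,1],[0,0,0,0,-0.75,0,1],[0,0,0,0,0,0.5,1],[0,0,0,0,0,0.8,1],[0,0,0,0,0,0.6,1],[0,0,0,0,0,0.25,1],[0,0,0,0,0,0,1]]'
python3 -m inch '[[0,0,0,0,0.3,0,1],[0,0,0,0,0.2,0,1],[0,0,0,0,0.2,0,1],[0,0,0,0,0.2,0,1],[0,0,0,0,0.2,0,1],[0,0,0,0,0.1,0,1],[0,0,0,0,0,0,1]]'
python3 - <<'E'
from h import *
go((-38,-70.5),38,np.pi+YAW)
f=save('wrist','w7.png')
E
```

```text
clock: 16.48
eef_pos: [429.9, 155.6, 38.0]
tcp_rot: [-3.141, -0.001, 3.099]
contact_force: [-0.0, 0.0, 0.5]
opening: -0.001
grasp_force: 0.0
clock: 17.07
eef_pos: [431.9, 186.7, 39.1]
tcp_rot: [3.141, 0.001, 3.1]
contact_force: [0.9, -2.3, 4.4]
opening: 0.006
grasp_force: 1.5
{'dx': 0.112, 'dy': 0.564, 'dz': 0.043, 'rz': 0.002} corner frame -35.1 -84.6 z 39.1 yaw 3.1 F [ 0.9 -2.3  4.4] open 0.006 grip 1.5
```

View pics/w7.png

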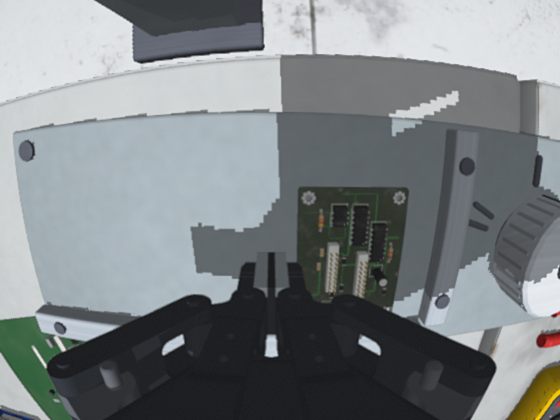

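The closed fingers touch the board's left edge at about (300,270), and the board's right edge (~405) is still about 14 mm from the side fence (~432). I'll keep pushing.

```bash
python3 -m inch '[[0,0,0,0,0.15,0,1],[0,0,0,0,0.15,0,1],[0,0,0,0,0.15,0,1],[0,0,0,0,0,0,1]]'
python3 -m inch '[[0,0,0,0,0.1,0,1],[0,0,0,0,0,0,1]]'
python3 -m inch '[[0,0,0,0,0.1,0,1],[0,0,0,0,0,0,1]]'
python3 -m inch '[[0,0,0,0,0.1,0,1],[0,0,0,0,0,0,1]]'
```

```text
clock: 17.45
eef_pos: [432.2, 197.8, 38.8]
tcp_rot: [3.142, 0.0, 3.099]
contact_force: [0.6, -2.4, 4.1]
opening: 0.003
grasp_force: 1.5
clock: 17.62
eef_pos: [432.2, 200.1, 38.7]
tcp_rot: [3.142, 0.0, 3.099]
contact_force: [-0.7, -2.6, 2.9]
opening: -0.002
grasp_force: 1.6
clock: 17.78
eef_pos: [432.2, 202.4, 38.5]
tcp_rot: [3.142, -0.0, 3.099]
contact_force: [-1.0, -1.3, 2.9]
opening: 0.002
grasp_force: 1.6
clock: 17.95
eef_pos: [432.0, 204.4, 38.5]
tcp_rot: [-3.141, -0.001, 3.099]
contact_force: [-1.3, -5.4, 6.5]
opening: -0.001
grasp_force: 3.8
```

```bash
python3 -m inch '[[0,0,0,0,0.1,0,1],[0,0,0,0,0,0,1]]'
python3 -m inch '[[0,0,0,0,0.1,0,1],[0,0,0,0,0,0,1]]'
python3 -m inch '[[0,0,0,0,-0.6,0,1],[0,0,0,0,-0.6,0,1],[0,0,0,0,0,-1,1],[0,0,0,1,0,-1,1],[0,0,0,1,0,0,1],[0,0,0,1,0,0,1],[0,0,0,0,0,0,1]]'
python3 - <<'E'
from h import *
go((-110,-28),39,np.pi+YAW)
f=save('wrist','w8.png');import pickle; pickle.dump(f,open('w8.pkl','wb'))
c=f['pixels'][150:400,200:560,::-1]; cv2.imwrite('pics/w8c.png',cv2.resize(c,None,fx=2.2,fy=2.2,interpolation=cv2.INTER_CUBIC))
E
```

```text
clock: 18.12
eef_pos: [431.2, 205.4, 38.4]
tcp_rot: [-3.138, -0.003, 3.1]
contact_force: [-0.3, -16.2, 11.8]
opening: -0.0
grasp_force: 9.9
clock: 18.28
eef_pos: [431.1, 206.0, 38.3]
tcp_rot: [-3.135, -0.003, 3.101]
contact_force: [3.4, -32.7, 16.1]
opening: -0.004
grasp_force: 17.8
clock: 18.87
eef_pos: [351.7, 182.0, 88.2]
tcp_rot: [-3.14, -0.004, 3.099]
contact_force: [-0.8, -0.3, -1.2]
opening: 0.001
grasp_force: 0.0
{'dx': -0.213, 'dy': 2.601, 'dz': 1.968, 'rz': 0.001} corner frame -115.1 -93.0 z 88.2 yaw 3.099 F [-0.8 -0.3 -1.2] open 0.001 grip 0.0
```

View pics/w8c.png

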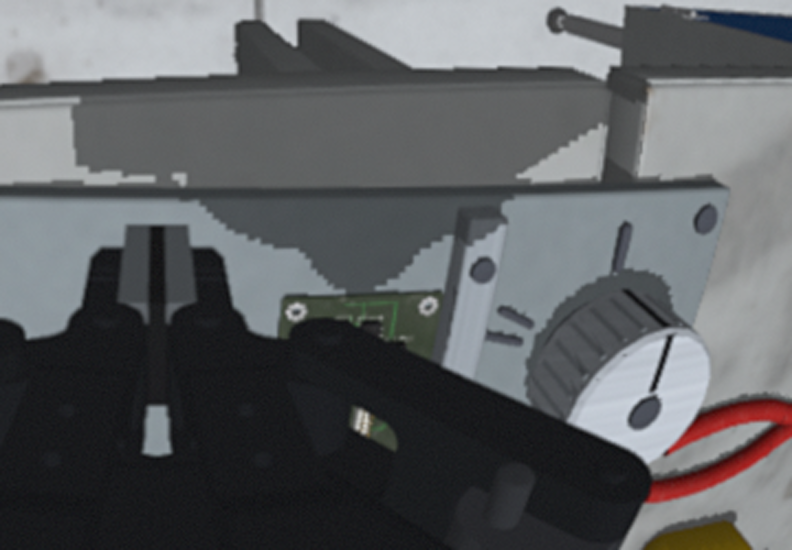

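The board sits against the side fence, with its front-right corner at (438,300) touching it. I'll push its front edge onto the rear fence.

```bash
python3 -m inch '[[0,0,0,0,0.9,0,1],[0,0,0,0,0.9,0,1],[0,0,0,0,0.8,0.4,1],[0,0,0,0,0,0.8,1],[0,0,0,0,0,0.75,1],[0,0,0,0,0,0,1]]'
python3 -m inch '[[0,0,0,-0.3,0,0,1],[0,0,0,-0.3,0,0,1],[0,0,0,-0.2,0,0,1],[0,0,0,-0.1,0,0,1],[0,0,0,0,0,0,1]]'
python3 -m inch '[[0,0,0,-0.1,0,0,1],[0,0,0,0,0,0,1]]'
python3 -m inch '[[0,0,0,-0.1,0,0,1],[0,0,0,0,0,0,1]]'
python3 -c "
from h import *
go((-87,-28),39,np.pi+YAW)"
```

```text
clock: 19.42
eef_pos: [358.6, 247.7, 37.3]
tcp_rot: [-3.14, -0.003, 3.099]
contact_force: [-0.6, -0.4, 0.1]
opening: -0.001
grasp_force: 0.0
clock: 19.83
eef_pos: [383.1, 247.1, 40.6]
tcp_rot: [3.14, 0.002, 3.098]
contact_force: [0.8, 0.4, 0.1]
opening: 0.002
grasp_force: 0.0
clock: 20.0
eef_pos: [384.3, 246.6, 40.1]
tcp_rot: [3.141, 0.0, 3.098]
contact_force: [-0.0, -0.1, -0.6]
opening: -0.001
grasp_force: 0.0
clock: 20.17
eef_pos: [384.6, 246.1, 39.7]
tcp_rot: [-3.14, -0.004, 3.098]
contact_force: [-9.4, 2.7, 6.9]
opening: 0.001
grasp_force: 4.7
{'dx': 0.071, 'dy': -0.023, 'dz': 0.027, 'rz': 0.001} corner frame -85.2 -27.4 z 39.7 yaw 3.098 F [-9.4  2.7  6.9] open 0.001 grip 4.7
```

```bash
python3 -m inch '[[0,0,0,-0.1,0,0,1],[0,0,0,0,0,0,1]]'
python3 -m inch '[[0,0,0,-0.08,0,0,1],[0,0,0,0,0,0,1]]'
python3 -m inch '[[0,0,0,1,0,0,1],[0,0,0,0.5,0,-1,0],[0,0,0,0,0,-1,0],[0,0,0,0,0,-1,0],[0,0,0,0,0,-1,0],[0,0,0,0,0,-1,0],[0,0,0,0,0,-1,0],[0,0,0,0,0,-1,0]]'
python3 -c "
from h import *
go((575.4-80,170),225,0,False)
print(r.sense()['qpos'].round(2))"
```

```text
clock: 20.33
eef_pos: [384.8, 245.7, 39.4]
tcp_rot: [-3.139, -0.008, 3.097]
contact_force: [-19.3, 8.5, 12.3]
opening: 0.002
grasp_force: 10.0
clock: 20.5
eef_pos: [384.9, 245.2, 39.1]
tcp_rot: [-3.138, -0.011, 3.097]
contact_force: [-26.3, 10.9, 15.1]
opening: 0.0
grasp_force: 13.5
clock: 21.17
eef_pos: [353.3, 247.9, 216.2]
tcp_rot: [3.141, 0.0, 3.099]
contact_force: [1.2, 0.5, 0.0]
opening: 0.975
grasp_force: 0.0
{'dx': -5.811, 'dy': -2.87, 'dz': -0.352, 'rz': 0.986} corner frame -116.5 -27.1 z 216.2 yaw 3.099 F [1.2 0.5 0. ] open 0.975 grip 0.0
[ 0.61  0.09  2.07 -0.    0.98 -0.92]
```

```bash
python3 -m inch '[[0,0,0,-1,-0.6,0,0],[0,0,0,-1,-0.6,0,0],[0,0,0,-1,-0.6,0,0],[0,0,0,-1,-0.6,0,0],[0,0,0,-1,-0.6,0,0],[0,0,0,-1,-0.6,0,0],[0,0,0,-1,-0.6,0,0],[0,0,0,-1,-0.6,0,0]]' >/dev/null
python3 -m inch '[[0,0,0,-1,-0.3,0,0],[0,0,0.0378,0,0,0,0],[0,0,0.0378,0,0,0,0],[0,0,0.0378,0,0,0,0],[0,0,0.0378,0,0,0,0],[0,0,0.0378,0,0,0,0],[0,0,0.0378,0,0,0,0],[0,0,0.0378,0,0,0,0]]' >/dev/null
python3 -m inch '[[0,0,0.0378,0,0,0,0],[0,0,0.0378,0,0,0,0],[0,0,0.0378,0,0,0,0],[0,0,0.0378,0,0,0,0],[0,0,0.0378,0,0,0,0],[0,0,0.023,0,0,0,0],[0,0,0,0,0,0,0],[0,0,0,0,0,0,0]]'
cat > look.py <<'E'
from h import *
import sys,pickle
f=save('wrist',sys.argv[1]+'.png'); pickle.dump(f,open(sys.argv[1]+'.pkl','wb'))
b=boards(f); print(b); print('bar',bars(f))
T=np.array(f['cam_to_world'])[:2,3]; print('cam',T.round())
if b:
    q=min(b,key=lambda q:np.linalg.norm(q[0]-T)); y0=r.sense()['tcp_rot'][2]
    y=q[2]+np.pi*np.round((y0-q[2])/np.pi); print('nearest',q,'yaw',y); go(q[0],24,y,False)
E
python3 look.py w9
```

```text
clock: 23.17
eef_pos: [572.8, 111.0, 214.7]
tcp_rot: [-3.141, 0.0, 1.604]
contact_force: [-0.0, -1.0, -0.4]
opening: 1.002
grasp_force: 0.0
[]
bar [(array([346.6,   6.8]), array([15.8, 64.1]), -1.558), (array([664.5, 239.4]), array([50.7, 54.8]), 1.388)]
cam [570. 181.]
```

```bash
sed -i 's/(14,30),(135,165)/(14,135),(30,165)/' h.py
```

```text
(no output)
```

View pics/w9.png

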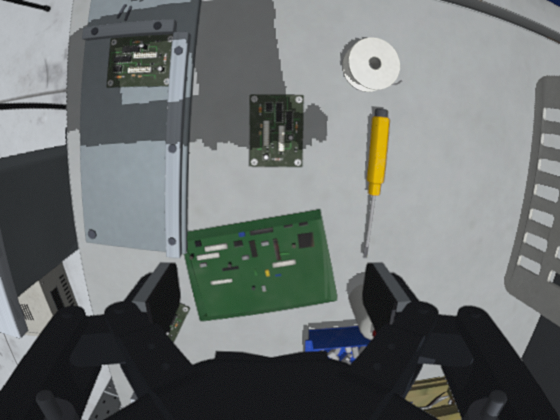

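The board at (276,130) is in shadow, so the mask missed it. Board 1 at (140,62) sits in the fence corner. I'll relax the mask.

```bash
python3 - <<'E'
from h import *
import pickle
f=pickle.load(open('w9.pkl','rb'))
hsv=cv2.cvtColor(f['pixels'],cv2.COLOR_RGB2HSV)
print(np.percentile(hsv[100:160,255:300].reshape(-1,3),[10,30,50,70],axis=0),np.percentile(hsv[90:160,205:240].reshape(-1,3),[10,50,90],axis=0))
import re
s=open('h.py').read()
s=s.replace("m=cv2.inRange(hsv,(35,45,15),(95,255,160))\n","m=cv2.inRange(hsv,(30,25,5),(100,255,160))\n"); open('h.py','w').write(s)
E
python3 - <<'E'
from h import *
import pickle
f=pickle.load(open('w9.pkl','rb')); print(boards(f)); 
for q in boards(f)[-1:]: pass
go((574,170),24,1.604,False)
E
```

```text
[[30.  8. 40.]
 [46. 20. 46.]
 [49. 35. 59.]
 [54. 43. 77.]] [[ 90.   3.  96.]
 [ 90.   5.  98.]
 [105.   8. 176.]]
[(array([575.5, 170. ]), array([52.9, 72.1]), -1.542)]
{'dx': 2.357, 'dy': 0.124, 'dz': 7.631, 'rz': 0.0} corner frame 109.2 -153.5 z 214.8 yaw 1.604 F [ 1.1  0.2 -0.1] open 1.0 grip 0.0
```

```bash
python3 -m inch '[[0,0,0.001,0.8,0.18,0.8,0],[0,0,0,0.8,0,1,0],[0,0,0,0.76,0,1,0],[0,0,0,0,0,1,0],[0,0,0,0,0,1,0],[0,0,0,0,0,1,0],[0,0,0,0,0,1,0],[0,0,0,0,0,0.6,0]]'
python3 -m inch '[[0,0,0,0,0,0.35,0.15],[0,0,0,0,0,0,1],[0,0,0,0,0,0,1],[0,0,0,0,0,0,1],[0,0,0,0,0,0,1],[0,0,0,0,0,0,1],[0,0,0,0,0,0,1],[0,0,0,0,0,0,1]]' 40
python3 -c "
from h import *
go((-44,-118),95,np.pi+YAW)"
```

```text
clock: 23.88
eef_pos: [574.6, 169.9, 27.3]
tcp_rot: [-3.139, 0.001, 1.601]
contact_force: [-0.1, -0.1, 0.5]
opening: 0.998
grasp_force: 0.0
clock: 24.55
eef_pos: [576.0, 170.2, 21.5]
tcp_rot: [3.141, -0.0, 1.598]
contact_force: [0.3, -0.5, 0.6]
opening: 0.632
grasp_force: 44.0
{'dx': -0.489, 'dy': -6.196, 'dz': -2.939, 'rz': -0.476} corner frame 109.6 -94.3 z 21.5 yaw 1.598 F [ 0.3 -0.5  0.6] open 0.632 grip 44.0
```

```bash
python3 -m inch '[[0,0,0,0,0,-0.5,1],[0,0,0,0,0,-1,1],[0,0,-0.0376,0,0,-1,1],[0,0,-0.0376,0,0,-0.5,1],[0,0,-0.0376,0,0,0,1],[0,0,-0.0376,0,0,0,1],[0,0,-0.0376,0,0,0,1],[0,0,-0.0376,0,0,0,1]]'
python3 -m inch '[[0,0,-0.0376,0,0,0,1],[0,0,-0.0376,0,0,0,1],[0,0,-0.0376,0,0,0,1],[0,0,-0.0376,0,0,0,1],[0,0,-0.0376,0,0,0,1],[0,0,-0.0376,0,0,0,1],[0,0,-0.025,0,0,0,1],[0,0,0,0,0,0,1]]'
python3 -m inch '[[0,0,0,1,-0.4,0,1],[0,0,0,1,-0.4,0,1],[0,0,0,1,0,0,1],[0,0,0,1,0,0,1],[0,0,0,1,0,0,1],[0,0,0,1,0,0,1],[0,0,0,0,0,0,1],[0,0,0,0,0,0,1]]'
python3 -c "
from h import *
go((-44,-114),36,np.pi+YAW)"
```

```text
clock: 25.22
eef_pos: [576.0, 170.2, 97.3]
tcp_rot: [3.141, 0.0, 2.313]
contact_force: [-0.5, 0.5, -1.3]
opening: 0.635
grasp_force: 44.1
clock: 25.88
eef_pos: [575.9, 170.1, 97.0]
tcp_rot: [3.141, 0.001, 3.098]
contact_force: [-0.7, 0.5, -1.1]
opening: 0.63
grasp_force: 44.1
clock: 26.55
eef_pos: [424.3, 157.3, 96.7]
tcp_rot: [3.141, 0.0, 3.093]
contact_force: [0.2, -0.4, -0.3]
opening: 0.632
grasp_force: 44.1
{'dx': 0.104, 'dy': 0.011, 'dz': 2.427, 'rz': -0.001} corner frame -41.4 -114.3 z 96.7 yaw 3.093 F [ 0.2 -0.4 -0.3] open 0.632 grip 44.1
```

```bash
python3 -m inch '[[0,0,0,0.08,0,1,1],[0,0,0,0,0,0.8,1],[0,0,0,0,0,0.45,1],[0,0,0,0,0,0.2,1],[0,0,0,0,0,0.06,1],[0,0,0,-0.08,0,0,1],[0,0,0,-0.08,0,0,1],[0,0,0,0,0,0,1]]'
python3 -m inch '[[0,0,0,-0.08,0,0,1],[0,0,0,0,0,0,1]]'
python3 -m inch '[[0,0,0,-0.08,0,0,1],[0,0,0,0,0,0,1]]'
python3 -m inch '[[0,0,0,-0.08,0,0,1],[0,0,0,0,0,0,1]]'
```

```text
clock: 27.22
eef_pos: [428.6, 157.5, 34.0]
tcp_rot: [3.141, 0.002, 3.094]
contact_force: [0.3, 0.1, -0.9]
opening: 0.63
grasp_force: 44.1
clock: 27.38
eef_pos: [429.3, 157.1, 33.6]
tcp_rot: [3.141, 0.0, 3.094]
contact_force: [-0.3, 0.1, -0.5]
opening: 0.632
grasp_force: 44.1
clock: 27.55
eef_pos: [429.3, 156.7, 33.1]
tcp_rot: [-3.141, -0.003, 3.094]
contact_force: [-7.3, 3.2, 3.1]
opening: 0.63
grasp_force: 44.4
clock: 27.72
eef_pos: [429.4, 156.6, 33.0]
tcp_rot: [-3.14, -0.007, 3.094]
contact_force: [-14.2, 7.6, 10.0]
opening: 0.631
grasp_force: 45.3
```

```bash
python3 -m inch '[[0,0,0,0.1,0,0,0.2],[0,0,0,0,0,0,0.2],[0,0,0,0,0,-0.4,0.2],[0,0,0,0,0,-1,0.2],[0,0,0,0,-1,-0.8,1],[0,0,0,0,-1,0,1],[0,0,0,0,-0.2,0,1],[0,0,0,0,0,0,1]]'
python3 -c "
from h import *
go((-37,-166),39,np.pi+YAW)"
```

```text
clock: 28.38
eef_pos: [428.5, 101.0, 89.2]
tcp_rot: [3.141, 0.002, 3.092]
contact_force: [0.5, 0.7, -0.3]
opening: 0.235
grasp_force: 0.0
{'dx': 0.097, 'dy': 0.172, 'dz': 2.009, 'rz': -0.001} corner frame -34.6 -170.3 z 89.2 yaw 3.092 F [ 0.5  0.7 -0.3] open 0.235 grip 0.0
```

```bash
python3 -m inch '[[0,0,0,0.08,0,0.6,1],[0,0,0,0,0,0.8,1],[0,0,0,0,0,0.4,1],[0,0,0,0,0,0.2,1],[0,0,0,0,0.4,0,1],[0,0,0,0,0.25,0,1],[0,0,0,0,0.25,0,1],[0,0,0,0,0,0,1]]'
python3 -m inch '[[0,0,0,0,0.2,0,1],[0,0,0,0,0.2,0,1],[0,0,0,0,0.2,0,1],[0,0,0,0,0.2,0,1],[0,0,0,0,0,0,1]]'
python3 -m inch '[[0,0,0,0,0.12,0,1],[0,0,0,0,0,0,1]]'
```

```text
clock: 29.05
eef_pos: [427.8, 126.2, 38.9]
tcp_rot: [3.141, 0.002, 3.095]
contact_force: [0.3, 0.4, -0.0]
opening: -0.002
grasp_force: 0.0
clock: 29.47
eef_pos: [428.2, 145.4, 38.5]
tcp_rot: [3.141, 0.001, 3.095]
contact_force: [0.8, -0.4, 1.2]
opening: 0.002
grasp_force: 0.3
clock: 29.63
eef_pos: [428.1, 147.9, 38.3]
tcp_rot: [3.141, 0.0, 3.094]
contact_force: [0.3, -1.1, 0.9]
opening: 0.003
grasp_force: 0.4
```

```bash
python3 -m inch '[[0,0,0,0,0.1,0,1],[0,0,0,0,0,0,1]]'
python3 -m inch '[[0,0,0,0,0.1,0,1],[0,0,0,0,0,0,1]]'
python3 -m inch '[[0,0,0,0,0.08,0,1],[0,0,0,0,0,0,1]]'
```

```text
clock: 29.8
eef_pos: [428.0, 149.8, 38.2]
tcp_rot: [-3.141, -0.0, 3.095]
contact_force: [0.9, -5.2, 2.8]
opening: -0.001
grasp_force: 3.1
clock: 29.97
eef_pos: [428.0, 150.6, 38.2]
tcp_rot: [-3.138, -0.001, 3.096]
contact_force: [3.8, -21.5, 5.5]
opening: 0.002
grasp_force: 11.1
clock: 30.13
eef_pos: [427.9, 151.1, 38.1]
tcp_rot: [-3.136, -0.002, 3.097]
contact_force: [6.9, -34.8, 8.3]
opening: -0.001
grasp_force: 17.8
```

```bash
python3 -m inch '[[0,0,0,0,-0.6,0,1],[0,0,0,0,-0.4,0,1],[0,0,0,0,0,-1,1],[0,0,0,1,0,-1,1],[0,0,0,1,0.5,0,1],[0,0,0,1,0.9,0,1],[0,0,0,0,0.9,0,1],[0,0,0,0,0,0,1]]'
python3 -c "
from h import *
go((-105,-84),39,np.pi+YAW)"
```

```text
clock: 30.8
eef_pos: [354.9, 193.1, 88.8]
tcp_rot: [3.14, 0.002, 3.095]
contact_force: [1.4, -0.2, -0.1]
opening: -0.001
grasp_force: 0.0
{'dx': -0.295, 'dy': -0.091, 'dz': 1.991, 'rz': 0.0} corner frame -112.4 -81.7 z 88.8 yaw 3.095 F [ 1.4 -0.2 -0.1] open -0.001 grip 0.0
```

```bash
python3 -m inch '[[0,0,0,0,-0.1,0.8,1],[0,0,0,0,0,0.8,1],[0,0,0,0,0,0.4,1],[0,0,0,-0.3,0,0,1],[0,0,0,-0.3,0,0,1],[0,0,0,-0.2,0,0,1],[0,0,0,-0.1,0,0,1],[0,0,0,0,0,0,1]]'
python3 -m inch '[[0,0,0,-0.12,0,0,1],[0,0,0,0,0,0,1]]'
python3 -m inch '[[0,0,0,-0.12,0,0,1],[0,0,0,0,0,0,1]]'
python3 -m inch '[[0,0,0,-0.1,0,0,1],[0,0,0,0,0,0,1]]'
python3 -c "
from h import *
go((-105,-84),39,np.pi+YAW)"
```

```text
clock: 31.47
eef_pos: [379.0, 187.3, 39.0]
tcp_rot: [3.14, 0.002, 3.094]
contact_force: [-0.3, -0.4, -0.5]
opening: 0.001
grasp_force: 0.0
clock: 31.63
eef_pos: [380.9, 186.9, 38.6]
tcp_rot: [3.141, 0.001, 3.094]
contact_force: [0.5, 0.2, 0.2]
opening: 0.002
grasp_force: 0.0
clock: 31.8
eef_pos: [381.7, 186.3, 38.2]
tcp_rot: [-3.14, -0.003, 3.094]
contact_force: [-5.5, 2.4, 4.4]
opening: -0.002
grasp_force: 3.2
clock: 31.97
eef_pos: [381.8, 185.7, 37.8]
tcp_rot: [-3.139, -0.008, 3.093]
contact_force: [-14.3, 5.4, 9.6]
opening: 0.001
grasp_force: 7.5
{'dx': 0.794, 'dy': 0.154, 'dz': -0.048, 'rz': -0.0} corner frame -85.2 -87.9 z 37.8 yaw 3.093 F [-14.3   5.4   9.6] open 0.001 grip 7.5
```

```bash
python3 -m inch '[[0,0,0,0.8,0,0,1],[0,0,0,0.2,0,-1,0],[0,0,0,0,0,-1,0],[0,0,0,0,-0.5,-1,0],[0,0,0,-0.6,-1,-1,0],[0,0,0,-0.6,-1,-1,0],[0,0,0,-0.8,-1,-1,0],[0,0,0,-0.8,-1,-1,0]]' >/dev/null
python3 -m inch '[[0,0,0,-0.8,-1,0,0],[0,0,0,-0.8,-1,0,0],[0,0,0,-0.8,-1,0,0],[0,0,0,-0.8,-1,0,0],[0,0,0,0,-1,0,0],[0,0,0,0,-0.3,0,0],[0,0,0,0,0,0,0],[0,0,0,0,0,0,0]]'
python3 look.py w10
```

```text
clock: 33.3
eef_pos: [498.5, -63.7, 213.1]
tcp_rot: [3.141, -0.001, 3.093]
contact_force: [-0.6, 0.1, -0.3]
opening: 1.0
grasp_force: 0.0
[(array([436.2, -65.7]), array([53.4, 72.9]), 1.132)]
bar [(array([ 385.4, -274.6]), array([ 19. , 148.1]), -1.553)]
cam [428. -61.]
nearest (array([436.2, -65.7]), array([53.4, 72.9]), 1.132) yaw 4.273592653589793
{'dx': 2.488, 'dy': -0.217, 'dz': 7.568, 'rz': -0.375} corner frame 43.2 -331.1 z 213.2 yaw 3.094 F [ 0.3  0.2 -0. ] open 1.002 grip 0.0
```

View pics/w10.png

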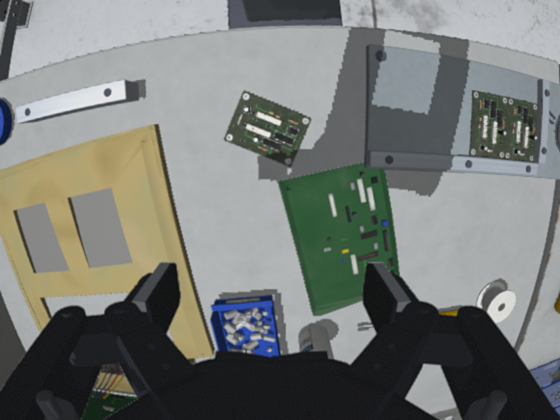

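Board 3 at (268,128) is clear of the big board. Boards 1 and 2 at (490,122) and (520,122) sit flush in the jig. The bar is at (80,100).

```bash
python3 -m inch '[[0,0,0,0.85,-0.1,0.4,0],[0,0,0,0.85,-0.12,0.4,0],[0,0,0,0.79,0,0.4,0],[0,0,-0.0375,0,0,0.4,0],[0,0,-0.0375,0,0,0.4,0],[0,0,-0.0375,0,0,0.4,0],[0,0,-0.0375,0,0,0.4,0],[0,0,-0.0375,0,0,0.4,0]]'
python3 -m inch '[[0,0,-0.0375,0,0,0,0],[0,0,-0.0375,0,0,0,0],[0,0,-0.0375,0,0,0,0],[0,0,-0.0375,0,0,0,0],[0,0,-0.0375,0,0,0,0],[0,0,0,0,0,0,0]]'
python3 -c "
from h import *
go((436.2,-65.7),20,4.274,False);print(r.sense()['qpos'].round(2))"
```

```text
clock: 34.02
eef_pos: [436.5, -65.2, 133.1]
tcp_rot: [-3.142, 0.0, -2.592]
contact_force: [0.3, 0.6, 0.1]
opening: 0.999
grasp_force: 0.0
clock: 34.52
eef_pos: [436.5, -65.3, 133.4]
tcp_rot: [-3.142, 0.0, -2.004]
contact_force: [-0.1, -0.1, -0.4]
opening: 0.998
grasp_force: 0.0
{'dx': 0.02, 'dy': 0.005, 'dz': 4.537, 'rz': 0.002} corner frame -18.7 -336.1 z 133.4 yaw -2.004 F [-0.1 -0.1 -0.4] open 0.998 grip 0.0
[-0.15  0.24  2.12  0.    0.78 -2.86]
```

```bash
python3 -m inch '[[0,0,0.002,0,0,1,0],[0,0,0,0,0,1,0],[0,0,0,0,0,1,0],[0,0,0,0,0,0.9,0],[0,0,0,0,0,0.5,0.15],[0,0,0,0,0,0.13,0.15],[0,0,0,0,0,0,1],[0,0,0,0,0,0,1]]' 40
python3 -m inch '[[0,0,0,0,0,0,1],[0,0,0,0,0,0,1],[0,0,0,0,0,0,1],[0,0,0,0,0,0,1],[0,0,0,0,0,0,1],[0,0,0,0,0,0,1]]'
```

```text
clock: 35.18
eef_pos: [436.9, -66.2, 20.6]
tcp_rot: [-3.142, 0.0, -2.018]
contact_force: [0.8, 0.1, -0.5]
opening: 0.634
grasp_force: 42.3
clock: 35.68
eef_pos: [437.1, -66.6, 20.5]
tcp_rot: [-3.141, 0.0, -2.017]
contact_force: [-0.4, 1.0, 6.7]
opening: 0.635
grasp_force: 43.1
```

```bash
python3 -m inch '[[0,0,0,0,0,-0.5,1],[0,0,0,0,0,-1,1],[0,0,0.0373,0,0,-1,1],[0,0,0.0373,0,0,-0.5,1],[0,0,0.0373,0,0,0,1],[0,0,0.0373,0,0,0,1],[0,0,0.0373,0,0,0,1],[0,0,0.0373,0,0,0,1]]'
python3 -m inch '[[0,0,0.0373,0,0,0,1],[0,0,0.0373,0,0,0,1],[0,0,0.0373,0,0,0,1],[0,0,0.0373,0,0,0,1],[0,0,0,0,0,0,1],[0,0,0,0,0,0,1]]'
python3 -c "
from h import *
go((-44,-171),34,np.pi+YAW)"
```

```text
clock: 36.35
eef_pos: [436.7, -66.6, 95.2]
tcp_rot: [-3.141, 0.0, -2.726]
contact_force: [-0.2, -0.7, -0.6]
opening: 0.635
grasp_force: 42.5
clock: 36.85
eef_pos: [436.6, -66.6, 95.0]
tcp_rot: [3.142, -0.0, 3.098]
contact_force: [0.7, 0.0, -0.8]
opening: 0.628
grasp_force: 42.5
{'dx': 0.995, 'dy': 6.657, 'dz': 2.441, 'rz': 0.001} corner frame -18.6 -337.3 z 95.0 yaw 3.098 F [ 0.7  0.  -0.8] open 0.628 grip 42.5
```

```bash
python3 -m inch '[[0,0,0.001,0.25,0.95,0,1],[0,0,0,0.25,0.95,0,1],[0,0,0,0.25,0.95,0,1],[0,0,0,0.25,0.95,0,1],[0,0,0,0,0.95,0,1],[0,0,0,0,0.95,0,1],[0,0,0,0,0.95,0,1],[0,0,0,0,0,0,1]]'
python3 -m inch '[[0,0,0,0,0,1,1],[0,0,0,0,0,0.75,1],[0,0,0,0,0,0.4,1],[0,0,0,0,0,0.2,1],[0,0,0,0,0,0.06,1],[0,0,0,0,0,0,1]]'
python3 -c "
from h import *
go((-44,-171),33,np.pi+YAW)"
```

```text
clock: 37.52
eef_pos: [420.8, 103.6, 95.3]
tcp_rot: [3.141, 0.001, 3.097]
contact_force: [0.9, 0.4, -1.4]
opening: 0.634
grasp_force: 42.5
clock: 38.02
eef_pos: [420.1, 100.5, 34.8]
tcp_rot: [-3.141, -0.0, 3.092]
contact_force: [0.3, 0.4, -0.3]
opening: 0.629
grasp_force: 42.5
{'dx': 0.043, 'dy': 0.01, 'dz': 0.072, 'rz': -0.001} corner frame -42.9 -171.2 z 34.8 yaw 3.092 F [ 0.3  0.4 -0.3] open 0.629 grip 42.5
```

```bash
python3 -m inch '[[0,0,0,-0.1,0,0.06,1],[0,0,0,-0.1,0,0,1],[0,0,0,0,0,0,1]]'
python3 -m inch '[[0,0,0,-0.1,0,0,1],[0,0,0,0,0,0,1]]'
python3 -m inch '[[0,0,0,-0.08,0,0,1],[0,0,0,0,0,0,1]]'
python3 -m inch '[[0,0,0,-0.08,0,0,1],[0,0,0,0,0,0,1]]'
```

```text
clock: 38.27
eef_pos: [424.8, 100.3, 33.6]
tcp_rot: [-3.141, -0.001, 3.091]
contact_force: [-2.9, 0.5, -0.7]
opening: 0.631
grasp_force: 42.5
clock: 38.43
eef_pos: [424.8, 100.0, 33.1]
tcp_rot: [-3.141, -0.005, 3.091]
contact_force: [-9.0, 4.4, 4.0]
opening: 0.632
grasp_force: 43.0
clock: 38.6
eef_pos: [424.9, 99.8, 32.8]
tcp_rot: [-3.14, -0.009, 3.091]
contact_force: [-16.0, 6.6, 6.7]
opening: 0.632
grasp_force: 43.3
clock: 38.77
eef_pos: [425.0, 99.7, 32.6]
tcp_rot: [-3.14, -0.013, 3.091]
contact_force: [-21.4, 8.4, 10.4]
opening: 0.632
grasp_force: 43.7
```

```bash
python3 -m inch '[[0,0,0,0.18,0,0,0.2],[0,0,0,0,0,0,0.2],[0,0,0,0,0,-0.4,0.2],[0,0,0,0,0,-1,0.2],[0,0,0,0,-1,-0.8,1],[0,0,0,0,-1,0,1],[0,0,0,0,-0.2,0,1],[0,0,0,0,0,0,1]]'
python3 -c "
from h import *
go((-37,-223),39,np.pi+YAW)"
```

```text
clock: 39.43
eef_pos: [425.4, 44.3, 89.5]
tcp_rot: [3.141, 0.003, 3.089]
contact_force: [-0.1, -0.2, 0.0]
opening: 0.237
grasp_force: 0.0
{'dx': 0.081, 'dy': 0.162, 'dz': 2.022, 'rz': -0.002} corner frame -35.0 -227.0 z 89.5 yaw 3.089 F [-0.1 -0.2  0. ] open 0.237 grip 0.0
```

```bash
python3 -m inch '[[0,0,-0.002,0.08,0,0.6,1],[0,0,0,0,0,0.8,1],[0,0,0,0,0,0.4,1],[0,0,0,0,0,0.2,1],[0,0,0,0,0.4,0,1],[0,0,0,0,0.25,0,1],[0,0,0,0,0.25,0,1],[0,0,0,0,0,0,1]]'
python3 -m inch '[[0,0,0,0,0.2,0,1],[0,0,0,0,0.2,0,1],[0,0,0,0,0.2,0,1],[0,0,0,0,0.2,0,1],[0,0,0,0,0.1,0,1],[0,0,0,0,0,0,1]]'
python3 -m inch '[[0,0,0,0,0.1,0,1],[0,0,0,0,0,0,1]]'
python3 -m inch '[[0,0,0,0,0.08,0,1],[0,0,0,0,0,0,1]]'
```

```text
clock: 40.1
eef_pos: [424.0, 69.5, 38.9]
tcp_rot: [3.141, 0.002, 3.099]
contact_force: [0.0, -0.4, 0.3]
opening: 0.0
grasp_force: 0.0
clock: 40.6
eef_pos: [424.5, 91.0, 38.5]
tcp_rot: [3.142, 0.001, 3.098]
contact_force: [0.8, -1.8, 3.4]
opening: 0.006
grasp_force: 1.1
clock: 40.77
eef_pos: [424.4, 93.3, 38.4]
tcp_rot: [3.142, 0.0, 3.097]
contact_force: [0.7, -1.1, 2.6]
opening: 0.0
grasp_force: 1.3
clock: 40.93
eef_pos: [424.4, 94.9, 38.3]
tcp_rot: [-3.141, -0.0, 3.098]
contact_force: [0.3, -4.6, 4.3]
opening: 0.001
grasp_force: 3.2
```

Now compress the row sideways, then push board 3's front edge.

```bash
python3 -m inch '[[0,0,0,0,0.1,0,1],[0,0,0,0,0.06,0,1],[0,0,0,0,0,0,1]]'
python3 -m inch '[[0,0,0,0,-0.6,0,1],[0,0,0,0,-0.4,0,1],[0,0,0,0,0,-1,1],[0,0,0,1,0,-1,1],[0,0,0,1,0.5,0,1],[0,0,0,1,0.9,0,1],[0,0,0,0,0.8,0,1],[0,0,0,0,0,0,1]]'
python3 -c "
from h import *
go((-105,-140),39,np.pi+YAW)"
```

```text
clock: 41.18
eef_pos: [424.3, 96.2, 38.3]
tcp_rot: [-3.137, -0.001, 3.101]
contact_force: [4.4, -35.0, 7.9]
opening: -0.003
grasp_force: 17.5
clock: 41.85
eef_pos: [350.4, 134.3, 88.6]
tcp_rot: [3.14, 0.001, 3.098]
contact_force: [0.7, -0.2, 1.5]
opening: 0.001
grasp_force: 0.0
{'dx': -0.364, 'dy': 0.029, 'dz': 1.982, 'rz': 0.001} corner frame -114.1 -140.8 z 88.6 yaw 3.098 F [ 0.7 -0.2  1.5] open 0.001 grip 0.0
```

```bash
python3 -m inch '[[0,0,0,0,0,0.8,1],[0,0,0,0,0,0.8,1],[0,0,0,0,0,0.4,1],[0,0,0,-0.3,0,0,1],[0,0,0,-0.3,0,0,1],[0,0,0,-0.25,0,0,1],[0,0,0,-0.15,0,0,1],[0,0,0,0,0,0,1]]'
python3 -m inch '[[0,0,0,-0.12,0,0,1],[0,0,0,0,0,0,1]]'
python3 -m inch '[[0,0,0,-0.12,0,0,1],[0,0,0,0,0,0,1]]'
python3 -m inch '[[0,0,0,-0.1,0,0,1],[0,0,0,0,0,0,1]]'
python3 -c "
from h import *
go((-105,-140),39,np.pi+YAW)"
```

```text
clock: 42.52
eef_pos: [378.0, 131.4, 39.0]
tcp_rot: [3.141, 0.002, 3.097]
contact_force: [0.3, -0.3, -0.1]
opening: -0.002
grasp_force: 0.0
clock: 42.68
eef_pos: [378.9, 130.9, 38.5]
tcp_rot: [-3.142, -0.0, 3.097]
contact_force: [-1.2, -0.5, 0.4]
opening: 0.002
grasp_force: 0.6
clock: 42.85
eef_pos: [379.0, 130.3, 38.0]
tcp_rot: [-3.14, -0.006, 3.097]
contact_force: [-9.7, 2.6, 7.4]
opening: 0.001
grasp_force: 4.8
clock: 43.02
eef_pos: [379.2, 129.8, 37.6]
tcp_rot: [-3.139, -0.01, 3.097]
contact_force: [-17.4, 5.9, 10.5]
opening: -0.001
grasp_force: 8.4
{'dx': 0.793, 'dy': 0.156, 'dz': -0.055, 'rz': 0.001} corner frame -85.2 -143.9 z 37.6 yaw 3.097 F [-17.4   5.9  10.5] open -0.001 grip 8.4
```

```bash
python3 -m inch '[[0,0,0,0.6,0,0,1],[0,0,0,0.4,0,-1,1],[0,0,0,0,0,-1,1],[0,0,0,0,-0.5,-1,1],[0,0,0,-0.2,-1,-1,1],[0,0,0,-0.2,-1,-0.5,1],[0,0,0,-0.2,-1,0,1],[0,0,0,-0.2,-1,0,1]]' >/dev/null
python3 -m inch '[[0,0,0,-0.2,-1,0,0.5],[0,0,0,-0.2,-1,0,0.5],[0,0,0,-0.2,-1,0,0.5],[0,0,0,-0.2,-1,0,0.5],[0,0,0,-0.2,-1,0,0.5],[0,0,0,-0.2,-1,0,0.5],[0,0,0,0,-1,0,0.5],[0,0,0,0,-1,0,0.5]]'
python3 -m inch '[[0,0,0,0,-1,0,0.5],[0,0,0,0,-1,0,0.5],[0,0,0.037,0,0,0,0.5],[0,0,0.037,0,0,0,0.5],[0,0,0.037,0,0,0,0.5],[0,0,0.037,0,0,0,0.5],[0,0,0.037,0,0,0,0.5],[0,0,0.037,0,0,0,0.5]]' 60
python3 -m inch '[[0,0,0.037,0,0,0,0.5],[0,0,0.037,0,0,0,0.5],[0,0,0.037,0,0,0,0.5],[0,0,0.037,0,0,0,0.5],[0,0,0.037,0,0,0,0.5],[0,0,0.037,0,0,0,0.5],[0,0,0.036,0,0,0,0.5],[0,0,0,0,0,0,0.5]]'
python3 look.py w11
python3 -c "
from h import *
go((385.4,-275),41,1.589,False);print(r.sense()['qpos'].round(2))"
```

```text
clock: 44.35
eef_pos: [395.7, -183.9, 151.0]
tcp_rot: [-3.141, 0.001, 3.098]
contact_force: [-0.0, 0.0, -0.1]
opening: 0.493
grasp_force: 0.0
clock: 45.02
eef_pos: [393.4, -232.5, 150.9]
tcp_rot: [3.142, 0.0, 2.394]
contact_force: [0.4, -0.5, -0.5]
opening: 0.5
grasp_force: 0.0
clock: 45.68
eef_pos: [393.4, -232.4, 150.9]
tcp_rot: [3.141, 0.0, 1.585]
contact_force: [0.1, -0.0, -0.6]
opening: 0.501
grasp_force: 0.0
[]
bar []
cam [ 392. -163.]
{'dx': -1.696, 'dy': -0.358, 'dz': 4.396, 'rz': 0.001} corner frame -53.9 -505.0 z 150.9 yaw 1.592 F [-0.4 -0.9  0.5] open 0.496 grip 0.0
[-0.54  0.23  2.08 -0.    0.83 -0.56]
```

```bash
python3 -m inch '[[0,0,0,-0.85,-0.18,0,0.5],[0,0,0,-0.85,-0.18,0.5,0.5],[0,0,0,0,0,1,0.5],[0,0,0,0,0,1,0.5],[0,0,0,0,0,1,0.5],[0,0,0,0,0,0.6,0.5],[0,0,0,0,0,0.3,0.5],[0,0,0,0,0,0,0.5]]'
python3 -c "
from h import *
go((385.4,-275),41,1.589,False)"
```

```text
clock: 46.4
eef_pos: [384.4, -274.5, 39.5]
tcp_rot: [-3.139, -0.002, 1.592]
contact_force: [0.0, 0.3, 0.2]
opening: 0.502
grasp_force: 0.0
{'dx': -0.02, 'dy': 0.038, 'dz': -0.06, 'rz': 0.001} corner frame -60.9 -547.5 z 39.5 yaw 1.592 F [0.  0.3 0.2] open 0.502 grip 0.0
```

```bash
python3 -m inch '[[0,0,0,0,0,0,1],[0,0,0,0,0,0,1],[0,0,0,0,0,0,1],[0,0,0,0,0,0,1],[0,0,0,0,0,0,1],[0,0,0,0,0,0,1],[0,0,0,0,0,0,1],[0,0,0,0,0,0,1]]' 70
python3 -c "
from h import *
go((385.4,-275),41,1.589,False)"
```

```text
clock: 47.07
eef_pos: [385.9, -275.6, 41.9]
tcp_rot: [3.14, 0.001, 1.59]
contact_force: [-0.6, 1.6, 8.1]
opening: 0.21
grasp_force: 69.8
{'dx': 0.024, 'dy': -0.02, 'dz': 0.037, 'rz': 0.0} corner frame -59.4 -548.5 z 41.9 yaw 1.59 F [-0.6  1.6  8.1] open 0.21 grip 69.8
```

```bash
sed -i 's/^YAW=-0.047/YAW=-0.049/' h.py
python3 -m inch '[[0,0,0,0,0,-0.5,1],[0,0,0,0,0,-1,1],[0,0,0.0217,0,0,-1,1],[0,0,0,0,0,-1,1],[0,0,0,0.5,0,0,1],[0,0,0,1,0,0,1],[0,0,0,1,0,0,1],[0,0,0,1,0,0,1]]'
python3 -m inch '[[0,0,0,1,0,0,1],[0,0,0,1,0,0,1],[0,0,0,1,0,0,1],[0,0,0,1,0,0,1],[0,0,0,1,0,0,1],[0,0,0,1,0,0,1],[0,0,0,1,0,0,1],[0,0,0,1,0,0,1]]'
python3 -c "
from h import *
go((-94,-85),130,np.pi/2+YAW)"
```

```text
clock: 47.73
eef_pos: [388.9, -186.2, 127.9]
tcp_rot: [-3.141, -0.0, 1.521]
contact_force: [0.8, 0.1, -3.1]
opening: 0.209
grasp_force: 69.1
clock: 48.4
eef_pos: [398.5, 13.6, 127.8]
tcp_rot: [-3.141, -0.0, 1.522]
contact_force: [0.4, 0.3, -2.6]
opening: 0.21
grasp_force: 69.1
{'dx': 6.965, 'dy': -1.364, 'dz': -0.089, 'rz': 0.0} corner frame -59.9 -259.1 z 127.8 yaw 1.522 F [ 0.4  0.3 -2.6] open 0.21 grip 69.1
```

```bash
python3 -m inch '[[0,0,0,1,-0.35,0,1],[0,0,0,1,-0.35,0,1],[0,0,0,1,-0.35,0,1],[0,0,0,1,-0.31,0,1],[0,0,0,1,0,0,1],[0,0,0,1,0,0,1],[0,0,0,0.9,0,0,1],[0,0,0,0,0,0,1]]'
python3 -m inch '[[0,0,0,0,0,0.3,1],[0,0,0,0,0,0,1]]'
python3 -c "
from h import *
go((-94,-85),56,np.pi/2+YAW)"
```

```text
clock: 49.07
eef_pos: [374.2, 189.4, 128.1]
tcp_rot: [3.14, -0.002, 1.524]
contact_force: [0.4, -0.5, -2.8]
opening: 0.216
grasp_force: 69.0
clock: 49.23
eef_pos: [372.5, 185.4, 119.3]
tcp_rot: [-3.139, 0.001, 1.523]
contact_force: [-0.6, -0.4, -2.8]
opening: 0.216
grasp_force: 69.0
{'dx': 0.154, 'dy': 0.01, 'dz': 2.531, 'rz': 0.0} corner frame -94.2 -88.8 z 119.3 yaw 1.523 F [-0.6 -0.4 -2.8] open 0.216 grip 69.0
```

```bash
python3 -m inch '[[0,0,0,0.1,0,0.9,1],[0,0,0,0,0,0.8,1],[0,0,0,0,0,0.5,1],[0,0,0,0,0,0.25,1],[0,0,0,0,0,0.08,1],[0,0,0,0,0,0,1]]'
python3 - <<'E'
from h import *
go((-86,-75),54,np.pi/2+YAW)
save('wrist','w12.png')
E
```

```text
clock: 49.73
eef_pos: [373.8, 187.8, 57.2]
tcp_rot: [-3.141, 0.001, 1.521]
contact_force: [0.0, 0.5, -2.5]
opening: 0.216
grasp_force: 69.0
{'dx': 0.455, 'dy': 0.282, 'dz': 0.128, 'rz': -0.0} corner frame -93.1 -86.4 z 57.2 yaw 1.521 F [ 0.   0.5 -2.5] open 0.216 grip 69.0
```

View pics/w12.png

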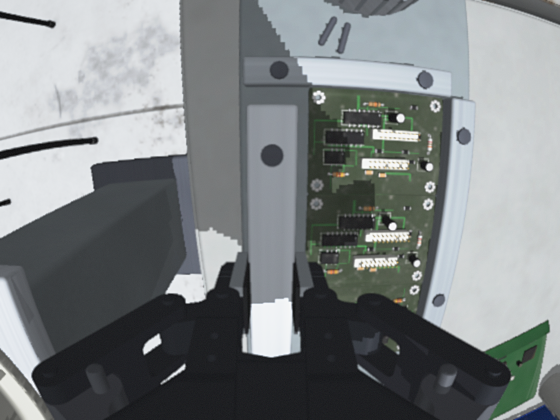

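The bar is held beside the row. Its end (v≈105) is short of the side fence (v≈85), and its face (u≈297) is a few mm from the boards (u≈308). The boards look closed up and flush. I'll lower it, press it against the row, then slide it to the side fence.

```bash
python3 -m inch '[[0,0,0,0,0,0.09,1],[0,0,0,0,0.1,0,1],[0,0,0,0,0.1,0,1],[0,0,0,0,0,0,1]]'
python3 -m inch '[[0,0,0,0,0.1,0,1],[0,0,0,0,0,0,1]]'
python3 -m inch '[[0,0,0,0,0.08,0,1],[0,0,0,0,0,0,1]]'
```

```text
clock: 50.12
eef_pos: [380.2, 188.5, 55.7]
tcp_rot: [3.14, -0.001, 1.521]
contact_force: [0.2, 1.3, -2.3]
opening: 0.213
grasp_force: 69.0
clock: 50.28
eef_pos: [382.2, 188.2, 55.5]
tcp_rot: [3.141, -0.0, 1.521]
contact_force: [-0.6, 0.1, -2.7]
opening: 0.215
grasp_force: 69.1
clock: 50.45
eef_pos: [382.7, 187.8, 55.1]
tcp_rot: [-3.139, 0.001, 1.521]
contact_force: [-4.5, 1.5, -0.4]
opening: 0.213
grasp_force: 69.4
```

```bash
python3 -m inch '[[0,0,0,0,-0.04,0.06,1],[0,0,0,0.15,0,0,1],[0,0,0,0.15,0,0,1],[0,0,0,0,0,0,1]]'
python3 -m inch '[[0,0,0,0.1,0,0,1],[0,0,0,0,0,0,1]]'
python3 -m inch '[[0,0,0,0.1,0,0,1],[0,0,0,0,0,0,1]]'
```

```text
clock: 50.78
eef_pos: [382.9, 195.4, 53.9]
tcp_rot: [-3.141, 0.001, 1.522]
contact_force: [-2.6, -2.3, 5.2]
opening: 0.214
grasp_force: 70.3
clock: 50.95
eef_pos: [382.9, 197.7, 53.9]
tcp_rot: [-3.141, 0.001, 1.522]
contact_force: [-2.5, -2.9, 6.1]
opening: 0.212
grasp_force: 70.2
clock: 51.12
eef_pos: [382.7, 198.2, 53.9]
tcp_rot: [-3.14, 0.004, 1.524]
contact_force: [2.1, -22.2, 12.8]
opening: 0.212
grasp_force: 71.1
```

```bash
python3 -m inch '[[0,0,0,-0.04,0.08,0,1],[0,0,0,0,0.08,0,1],[0,0,0,0,0,0,1]]'
python3 -m inch '[[0,0,0,0,0.06,0,1],[0,0,0,0,0,0,1]]'
python3 -c "
from h import *
go((-86,-75),54,np.pi/2+YAW)"
```

```text
clock: 51.37
eef_pos: [383.4, 197.9, 53.9]
tcp_rot: [-3.134, 0.003, 1.521]
contact_force: [-17.4, -2.1, 25.3]
opening: 0.213
grasp_force: 73.0
clock: 51.53
eef_pos: [383.6, 197.8, 53.9]
tcp_rot: [-3.132, 0.004, 1.52]
contact_force: [-23.9, 1.7, 32.7]
opening: 0.213
grasp_force: 73.8
{'dx': 0.034, 'dy': -0.09, 'dz': -0.003, 'rz': -0.0} corner frame -83.8 -75.9 z 53.9 yaw 1.52 F [-23.9   1.7  32.7] open 0.213 grip 73.8
```

```bash
python3 -m inch '[[0,0,0,0,-0.08,-0.04,1],[0,0,0,0,0,0,1],[0,0,0,0,0,0,0.5],[0,0,0,0,0,0,0.5],[0,0,0,0,0,0,0.5],[0,0,0,0,0,-0.4,0.5],[0,0,0,0,0,-1,0.5],[0,0,0,0,0,-1,0.5]]'
python3 -m inch '[[0,0,0,-0.7,0,-1,0],[0,0,0,-1,0,-1,0],[0,0,0,-1,0,-1,0],[0,0,0,-1,0,-1,0],[0,0,0,0,0,-0.5,0],[0,0,0,0,0,0,0],[0,0,0,0,0,0,0]]'
python3 - <<'E'
from h import *
import pickle
f=save('wrist','w13.png'); pickle.dump(f,open('w13.pkl','wb')); go((-86,-75),54,np.pi/2+YAW); print(bars(f,48), cv2.__version__)
c=f['pixels'][40:300,130:480,::-1]; cv2.imwrite('pics/w13c.png',cv2.resize(c,None,fx=2.2,fy=2.2,interpolation=cv2.INTER_CUBIC))
E
```

```text
clock: 52.2
eef_pos: [386.4, 199.2, 115.6]
tcp_rot: [-3.14, 0.001, 1.521]
contact_force: [0.5, -0.4, -0.4]
opening: 0.501
grasp_force: 0.0
clock: 52.78
eef_pos: [382.9, 107.0, 228.5]
tcp_rot: [3.139, -0.001, 1.52]
contact_force: [0.2, 0.5, -0.6]
opening: 1.0
grasp_force: 0.0
{'dx': 3.662, 'dy': -0.216, 'dz': 6.941, 'rz': -0.0} corner frame -80.7 -166.5 z 227.5 yaw 1.521 F [-0.2 -0.4  0.6] open 0.999 grip 0.0
[] 4.12.0
```

View pics/w13c.png

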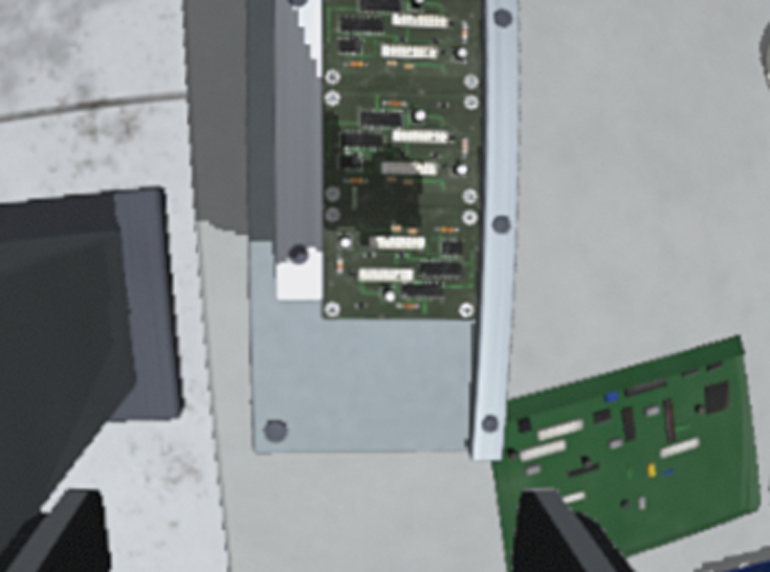

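The three boards form a closed row along the rear fence, and the bar (u 275–322) is flush with the boards' front edges. Next I'll turn the wheel to lock.

```bash
python3 -m inch '[[0,0,0,1,0.3,0,0],[0,0,0,1,0.3,0,0],[0,0,0,1,0.3,0,0],[0,0,0,1,0.3,0,0],[0,0,0,1,0.2,0,0],[0,0,0,1,0,0,0],[0,0,0,1,0,0,0],[0,0,0,1,0,0,0]]' >/dev/null
python3 -m inch '[[0,0,0,1,0,0.3,0],[0,0,0,0.45,0,0.7,0],[0,0,0,0,0,1,0],[0,0,0,0,0,1,0],[0,0,0,0,0,1,0],[0,0,0,0,0,0.5,0],[0,0,0,0,0,0,0],[0,0,0,0,0,0,0]]'
python3 -c "
from h import *
go((429.8,341.5),48,np.pi/2+YAW,False)"
```

```text
clock: 54.17
eef_pos: [427.6, 341.1, 113.3]
tcp_rot: [-3.139, 0.002, 1.522]
contact_force: [-0.4, -0.2, -0.2]
opening: 1.003
grasp_force: 0.0
{'dx': 0.02, 'dy': 0.086, 'dz': 2.61, 'rz': 0.0} corner frame -46.8 69.4 z 113.3 yaw 1.522 F [-0.4 -0.2 -0.2] open 1.003 grip 0.0
```

```bash
python3 -m inch '[[0,0,0,0.02,0.08,0.8,0],[0,0,0,0,0,0.8,0],[0,0,0,0,0,0.6,0],[0,0,0,0,0,0.4,0],[0,0,0,0,0,0,0],[0,0,0,0,0,0,0]]'
python3 -m inch '[[0,0,0,0,0,0,1],[0,0,0,0,0,0,1],[0,0,0,0,0,0,1],[0,0,0,0,0,0,1],[0,0,0,0,0,0,1],[0,0,0,0,0,0,1],[0,0,0,0,0,0,1],[0,0,0,0,0,0,1]]' 50
```

```text
clock: 54.67
eef_pos: [431.0, 341.9, 50.2]
tcp_rot: [3.142, -0.0, 1.522]
contact_force: [0.4, 1.2, 0.0]
opening: 1.003
grasp_force: 0.0
clock: 55.33
eef_pos: [430.2, 342.1, 51.3]
tcp_rot: [-3.141, -0.001, 1.521]
contact_force: [-7.9, 0.7, 11.2]
opening: 0.732
grasp_force: 52.3
```

```bash
python3 -m inch '[[0,0,-0.0382,0,0,0,1],[0,0,-0.0382,0,0,0,1],[0,0,-0.0382,0,0,0,1],[0,0,-0.0382,0,0,0,1],[0,0,-0.0382,0,0,0,1],[0,0,-0.0382,0,0,0,1],[0,0,-0.0382,0,0,0,1],[0,0,-0.0382,0,0,0,1]]'
python3 -m inch '[[0,0,-0.0382,0,0,0,1],[0,0,-0.0382,0,0,0,1],[0,0,0,0,0,0,1],[0,0,0,0,0,0,1]]'
```

```text
clock: 56.0
eef_pos: [430.5, 342.2, 51.3]
tcp_rot: [3.141, -0.001, 2.487]
contact_force: [-6.1, 1.2, 9.1]
opening: 0.73
grasp_force: 52.2
clock: 56.33
eef_pos: [430.6, 342.3, 51.3]
tcp_rot: [3.14, -0.0, 2.722]
contact_force: [-5.7, 2.1, 9.1]
opening: 0.73
grasp_force: 52.2
```

```bash
python3 -m inch '[[0,0,0,0,0,0,0],[0,0,0,0,0,0,0],[0,0,0,0,0,0,0],[0,0,0,0,0,0,0],[0,0,0,0,0,-0.7,0],[0,0,0,0,0,-1,0],[0,0,0,0,0,-1,0],[0,0,0,0,0,-1,0]]'
python3 -m inch '[[0,0,0,-0.8,0,-1,0],[0,0,0,-1,0,-1,0],[0,0,0,-1,0,-1,0],[0,0,0,0,0,-1,0],[0,0,0,0,0,0,0],[0,0,0,0,0,0,0]]'
python3 - <<'E'
from h import *
import pickle
f=save('wrist','w14.png'); pickle.dump(f,open('w14.pkl','wb')); s=r.sense(); print(s['eef_pos'],s['contact_force'])
E
```

```text
clock: 57.0
eef_pos: [430.7, 341.4, 143.1]
tcp_rot: [-3.141, -0.0, 2.721]
contact_force: [0.8, -0.0, -0.5]
opening: 0.999
grasp_force: 0.0
clock: 57.5
eef_pos: [495.6, 313.2, 243.6]
tcp_rot: [3.139, 0.002, 2.721]
contact_force: [0.2, -0.4, -1.8]
opening: 0.999
grasp_force: 0.0
[494.59450926 312.85454524 242.1904784 ] [-0.10572871 -0.49044212 -0.05909888]
```

View pics/w14.png

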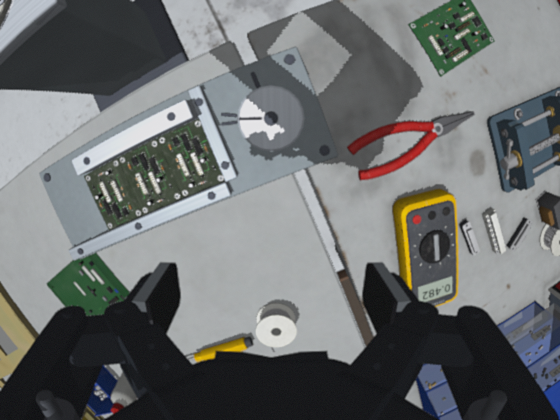

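The wheel's mark runs from the hub (270,118) straight at the lock pair (228,117). The row and the bar are closed against both fences, and the robot is clear, so I'm handing in.

```bash
python3 -c "
from h import *
import pickle
f=pickle.load(open('w14.pkl','rb'))
h=onz(f,270,118,52,True);m=onz(f,242,118,52,True);l=onz(f,228,117,16,True);print(h,m,l,[np.arctan2(*(p-np.array([430,341.5]))[::-1]) for p in (m,l)])
print(r.sign_off())"
```

```text
[429.56514384 341.05514823] [418.49060546 316.87308554] [409.71804541 301.03757441] [np.float64(-2.007984673059016), np.float64(-2.0354466703762153)]
the job is handed in; nothing more can be done
None
```

The job is handed in: wheel turned to load, three boards in a closed row against both fences, bar pressed against their front edges and the side fence, then wheel turned to lock (mark within about 0.03 rad of the double pointer); no verdict came back.

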